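# Tighten a gland nut: finger-tight, then one flat with the spanner

### The job

Run the loose brass gland nut on the grey switch box down clockwise with the gripper's fingers until it is finger-tight, that is until the tabbed washer under it just starts to be dragged round and the nut goes stiff; leave the spanner on its rest meanwhile. Then, with the spanner and not the fingers, tighten the nut one flat (a sixth of a turn) further, easing it onto and off the nut without ramming or dragging. Lay the spanner back across the two cleats of its rest, let go, and leave the other things where they are.

Things in the scene. Friction and masses are not known exactly. Their poses are not given: they have to be found in the camera images.
- box: grey plastic switch box, 110 x 110 x 54 mm tall, fixed; origin at the centre of its underside, z up; a small toggle on its -x face sticks out 25 mm, 8 to 27 mm above the shelf. The gland stands upright in the middle of its top: washer and nut turn about the z line through this origin
- washer: steel washer under the nut, 47 mm across, top 64.5 mm above the shelf, 8 mm wide tab along its -x to 36 mm from the axis. Origin on the axis. Starts with axes parallel to the box's. Still while the nut runs loose; once the nut meets it, it turns with the nut: the first 0.15 rad takes 0.2 N m, from there on 0.6 N m. Stays where left. Its angle to the box tells the turn made since the nut met it
- nut: brass hexagon gland nut, 30 mm across flats, 34.6 across corners, flats 65 to 93 mm above the shelf, then a 27 mm wide dome up to 101 mm. Origin on the axis, z up, own x square to a pair of flats. Tightens clockwise from above; starts 0.5 to 1.25 rad (unknown) short of meeting the washer, loose there (0.04 N m). Does not rise or sink. Gives springily on its rubber seal, 0.075 rad at 0.6 N m
- spanner: steel open-ended spanner, about 220 g. Origin at the jaw's centre (nut axis when seated), on its underside; z up; handle along -x to -195 mm, 16 mm wide, 14 mm thick; jaw opens to +x. Jaw opening 31.5 mm, tips flared, reaching to +18 mm; throat 18.5 mm behind the origin; head 10 mm thick, 52 mm wide (55 at the tips)
- spanner_grip (a point): point on the spanner's handle, 110 mm behind the jaw centre, at mid thickness (7 mm above the underside), about its centre of mass; good place to grip; axes as the spanner's
- rest: wooden tool rest, fixed: base board 200 x 70 mm, 4 mm thick, with two cleats across it (22 mm along x, 70 mm along y, tops 30 mm above the shelf) at x = -68 and +60 mm. Origin at the centre of its underside. The spanner lies on the cleats, handle along the rest's x, jaw towards +x, spanner_grip over the middle
- rest_top (a point): point over the middle of the rest at the height of the cleat tops, 30 mm above the shelf
- bulb: clear glass filament bulb standing in an open cardboard carton, 70 x 70 mm, 104 mm tall in all; bystander
- pliers: steel pliers lying flat, 155 mm long, 55 mm wide; bystander
- fuse_holder: small black fuse holder, 60 x 26 x 27 mm; bystander
- ceiling_rose: white ceramic ceiling rose, 90 mm across, 34 mm tall; bystander
Things that resemble listed ones, but are neither listed nor needed, are in the scene too. Of the things shaped like the box, the grey one is meant.

How it is judged (in metres and radians):
On the way, in this order (a step that is already met when the one before it is completed fails the run):
1. the nut is finger-tight: the washer has turned 2 to 20 degrees with it, the spanner still on its rest, the fingers off the nut (angle between the x axis of washer and the x axis of box, either way round between 0.035 and 0.35 rad and distance of spanner from where it was at the start of the episode below 0.02 m and contact force between the fingers and nut below 0.3 N), for 0.1 s.
2. with the spanner's jaw on the nut, the washer has come 52 to 77 degrees round (angle between the x axis of washer and the x axis of box, either way round between 0.907 and 1.35 rad and horizontal distance between spanner and nut below 0.012 m), for 0.1 s.
At the end, for the whole second after the job is handed in: the washer stands 52 to 77 degrees round from its start (finger-tight plus one flat) and the nut has not been slackened off again; the spanner lies flat and still across both cleats of the rest, its grip point within 35 mm of the rest's middle; everything released (angle between the x axis of washer and the x axis of box, either way round between 0.907 and 1.35 rad and angle between the x axis of nut and the x axis of washer, either way round below 0.6 rad and horizontal distance between spanner_grip and rest_top below 0.035 m and z of spanner_grip in the frame of rest_top between 0.003 and 0.012 m and angle between spanner's own z axis and vertical below 0.08 rad and linear speed of spanner below 0.02 m/s); the robot touches nothing.
It fails at once if the nut is turned well past finger-tight with the fingers (washer beyond 20 degrees with the fingers on the nut) (angle between the x axis of washer and the x axis of box, either way round above 0.36 rad and contact force between the fingers and nut above 0.5 N).
It fails at once if overtightened: the washer passes 80 degrees (angle between the x axis of washer and the x axis of box, either way round above 1.4 rad).
It fails at once if a bystander is shifted by more than 15 mm (distance of any of bulb, pliers, fuse_holder, ceiling_rose from where it was at the start of the episode above 0.015 m).
It fails at once if the spanner is rammed against the gland or dragged off it under load: over 25 N on the box and gland while the jaw is more than 6 mm from seated (contact force between spanner and box above 25 N and horizontal distance between spanner and nut above 0.006 m).
It also fails if it takes over 72 s, if anything falls off the work surface, if the arm or the gripper's body presses on something with over 40 N, if the wrist force passes 120 N, or if a joint passes its speed limit or range.

### The arm

A 6-joint arm with a two-finger parallel gripper is mounted at the origin on the work surface. World frame = base frame: x ahead of the robot, y to its left, z up, the work surface at z = 0. Lengths are in m, angles in degrees, forces in N, time in s.
With the tool pointing down it reaches from about 0.4 to 0.825 m from the base axis. Payload 7 kg.
Tool frame: the origin (TCP) lies on the centre line of the jaws, within the pads' length; the fingertips stand 17 mm ahead of it and the grasp point (between the pads) lies 2 mm behind it; y points along the fingers, z is the direction in which the jaws open and shut, and the axes are right-handed (so a half turn about y gives the same grasp; the last joint's range is limited). The gripper opens to 88 mm and grips with 3 to 60 N. Pads are 19 mm wide; open, the fingers measure 130 mm over their backs; the gripper's body (78 mm by 193 mm) begins 47 mm behind the grasp point.
Start: joints at [91.45, 20.546, 0.682, 0, -70.136, -16.507], TCP at [0.175, 0.652, 0.244] pointing down, gripper open.
Joint ranges: [-176.03, 176.03], [-82.01, 121.73], [-58.28, 71.71], [-173.87, 95.51], [-174.79, -0.11], [-173.66, 173.66]. Speed limits (degrees/s): [136.94, 136.94, 172.46, 180, 180, 180].

### API

Orientations are given as [roll, pitch, yaw] about the fixed x, y, z axes, in that order (R = Rz(yaw) Ry(pitch) Rx(roll)).
In Python, from plant import r, capture, camera_info gives the robot as it stands. The module is installed in compiled form; this text tells all that it offers.
- The arm moves only by the tool apply_moves, never from a script. Its argument "deltas" is a list of rows, each an object of numbers: "tx", "ty", "tz": the shift along the tool's x, y, z in m; "turn": the turn about the tool's y in rad; "gripper": the finger opening in m, from 0 to 0.0876. A call has 1 to 5 rows; each row is the pose to reach, as a shift and turn from the pose commanded when the call began, along the tool's axes at that moment; what a row does not reach only later rows make up. A row lasts 1/10 s, in which the tool goes at most 50 mm and 8.59 degrees, less where a joint would pass 70% of its speed; a pose out of reach is approached as far as the arm can. A call with a gripper value outside its range is refused whole. The fingers move at their own pace and stop on an object; "newtons" is the grip in N (left out, the last holds). Time passes only in rows, so rows that repeat a pose let the fingers close. It gives the time, the measured TCP pose, the force and the opening at its end, in the units of the state.
- r.get_state(): the state, without advancing time (a new reading comes with each control period).
- capture(name): name is "scene" or "side" or "wrist"; returns (picture, depth): 420x560x3 uint8, red, green, blue; 420x560 float32, m along the optical axis (not along the pixel's ray), 0 where there is no reading.
- camera_info(name): a dict with "K" (3x3 intrinsics, pixels), "eye" and "orientation" of the camera in the world; the wrist camera has in their place "tool_from_camera" (4x4, takes a point from camera to tool coordinates, whose origin is the TCP and whose axes are the tool frame's). Camera axes: x right, y up, looking along -z (the intrinsics and any distortion apply to the point x, -y, -z); pixel columns grow to the right and rows downward; lengths in m; the calibration is good to about 2 mm. A picture is of the moment at which its call begins: read the wrist's pose just before it. camera_info takes no time and is no camera call.
- r.close_job(): hands the job in, once; it reports no verdict.
The state is a dict: "time_s": time; "joints": joint angles; "qd": joint speeds; "joint_torque": joint torques, N m; "tcp_pos": TCP position; "eef_rot": TCP orientation; "contact_force": force on the tool from outside, world axes, zero at the start; "moment": the same for the moment, N m; "gripper_width": finger opening in m.
Only numpy, scipy, OpenCV 4.12 (cv2) and the standard library are available. Lean on these libraries where they do the work, as an engineer would, in place of code of your own. Each camera call takes 0.05 s, during which the arm holds its last target.

## Working session

There is one attempt and no reset: what is moved stays moved. The work goes in short steps, Python scripts to look and compute and a tool call to move; the robot and the scene stay as the last step left them, time stands still between calls to the robot, and variables do not carry over. Pictures are saved under pics/ and viewed, and the job is handed in when it is done.

Besides the shell and the picture viewer there is one more tool, called after "Emit:" as name(argument=value, ...) on one line, values as JSON. apply_moves: Moves the arm, as the interface text tells. Its arguments: {"type":"object","properties":{"deltas":{"type":"array","items":{"type":"object","properties":{"tx":{"type":"number"},"ty":{"type":"number"},"tz":{"type":"number"},"turn":{"type":"number"},"gripper":{"type":"number"}}}},"newtons":{"type":"number"}},"required":["deltas"]}

```bash
mkdir -p pics; ls; cat > h.py <<'E'
import numpy as np, cv2
from plant import r, capture, camera_info
from scipy.spatial.transform import Rotation as R
def save(n,f):
    p,d=capture(n); cv2.imwrite(f'pics/{f}.png',p[:,:,::-1]); np.save(f'pics/{f}_d.npy',d); return p,d
E
python3 - <<'E'
from h import *
print(r.get_state())
for n in ('scene','side','wrist'):
    print(n,camera_info(n)); save(n,n+'0')
E
```

```text
pics
{'time_s': 0.0, 'joints': array([ 9.14508732e+01,  2.05919413e+01,  6.34271846e-01, -2.06318383e-02,
       -7.01358696e+01, -1.65060518e+01]), 'qd': array([-0.01116342,  0.03874882, -0.08736425, -0.00487908, -0.00091786,
        0.01538164]), 'joint_torque': array([-1.32245674e-03, -5.82712162e+01,  2.93047374e+01,  6.99739158e+00,
        7.02534409e-03, -1.61906514e-04]), 'tcp_pos': array([0.17524108, 0.65138017, 0.24261913]), 'eef_rot': array([-8.99048047e+01,  7.98271901e-03,  1.64937802e+02]), 'contact_force': array([-0.66434946,  0.16452617,  0.37768601]), 'moment': array([-0.05107681,  0.0573951 ,  0.02577829]), 'gripper_width': 0.08805617050646296}
scene {'K': array([[490.8186216 ,   0.        , 275.78132545],
       [  0.        , 490.8186216 , 207.46705053],
       [  0.        ,   0.        ,   1.        ]]), 'eye': array([1.17231831, 0.08336899, 0.98083666]), 'orientation': array([31.84367627,  0.19585743, 92.66482404])}
side {'K': array([[456.24473692,   0.        , 276.47374756],
       [  0.        , 456.24473692, 213.27340367],
       [  0.        ,   0.        ,   1.        ]]), 'eye': array([ 0.59570246, -0.72200416,  0.8500475 ]), 'orientation': array([45.8029806 ,  0.88216529, -3.47100925])}
wrist {'K': array([[363.22081812,   0.        , 275.83258857],
       [  0.        , 363.22081812, 211.639248  ],
       [  0.        ,   0.        ,   1.        ]]), 'tool_from_camera': array([[-1.14963217e-03, -9.64120484e-01, -2.65462561e-01,
        -7.09497043e-02],
       [-3.02627954e-05,  2.65462770e-01, -9.64121111e-01,
        -1.41143648e-01],
       [ 9.99999339e-01, -1.10035101e-03, -3.34361521e-04,
         6.76467373e-04],
       [ 0.00000000e+00,  0.00000000e+00,  0.00000000e+00,
         1.00000000e+00]])}
```

View pics/scene0.png

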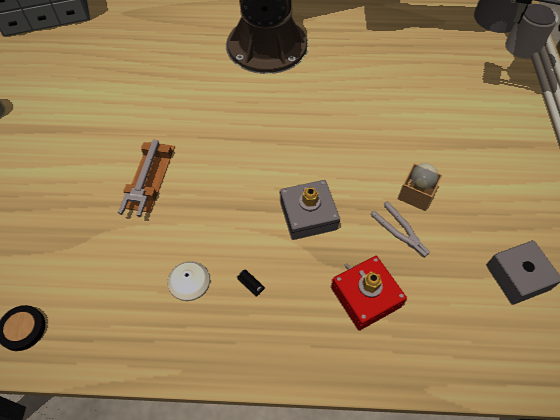

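View pics/side0.png

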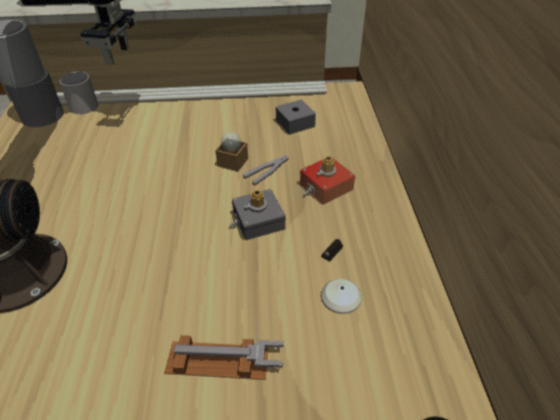

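View pics/wrist0.png

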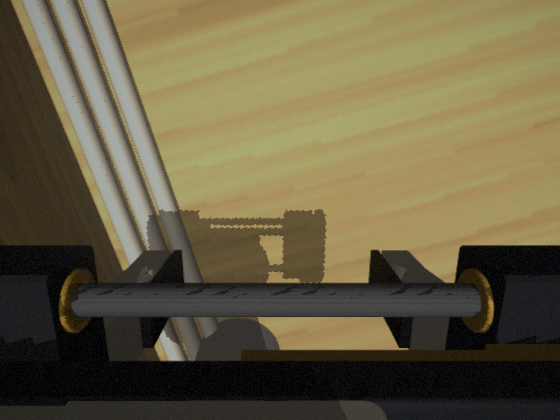

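Scene: grey box with gland at (310,208), spanner on rest near (148,178), with decoys red box (369,292) and nutless dark box (525,270). The side view shows the box at (258,213), its toggle at (236,213), and the spanner at (228,352).

```bash
cat >> h.py <<'E'
def cam(n,tp=None):
    c=camera_info(n);K=c['K']
    if n=='wrist':
        s=tp; T=np.eye(4);T[:3,:3]=R.from_euler('xyz',s['eef_rot'],degrees=True).as_matrix();T[:3,3]=s['tcp_pos']
        M=T@c['tool_from_camera'];return K,M[:3,:3],M[:3,3]
    return K,R.from_euler('xyz',c['orientation'],degrees=True).as_matrix(),c['eye']
def onplane(C,uv,z):
    K,Rm,e=C;uv=np.atleast_2d(uv).astype(float)
    d=np.c_[(uv[:,0]-K[0,2])/K[0,0],-(uv[:,1]-K[1,2])/K[1,1],-np.ones(len(uv))]@Rm.T
    return e+d*((z-e[2])/d[:,2])[:,None]
def cloud(C,d):
    K,Rm,e=C;v,u=np.mgrid[:d.shape[0],:d.shape[1]]
    P=np.stack([(u-K[0,2])/K[0,0]*d,-(v-K[1,2])/K[1,1]*d,-d],-1)@Rm.T+e
    P[d==0]=np.nan;return P
def proj(C,p):
    K,Rm,e=C;q=(np.atleast_2d(p)-e)@Rm
    return np.c_[K[0,2]+K[0,0]*q[:,0]/-q[:,2],K[1,2]-K[1,1]*q[:,1]/-q[:,2]]
E
python3 - <<'E'
from h import *
for n in('scene','side'):
    C=cam(n);d=np.load(f'pics/{n}0_d.npy');P=cloud(C,d)
    im=cv2.imread(f'pics/{n}0.png')
    print(n)
    # table check
    m=(abs(P[...,2])<.02);print('table z med',np.nanmedian(P[...,2][m]))
    def sel(x0,x1,y0,y1,z0,z1):
        return (P[...,0]>x0)&(P[...,0]<x1)&(P[...,1]>y0)&(P[...,1]<y1)&(P[...,2]>z0)&(P[...,2]<z1)
    c=onplane(C,[(310,208)] if n=='scene' else [(258,213)],.054)[0];print('box~',c)
    m=sel(c[0]-.12,c[0]+.12,c[1]-.12,c[1]+.12,.047,.059)
    rect=cv2.minAreaRect(P[m][:,:2].astype(np.float32)*1000);print('boxtop',m.sum(),rect,np.median(P[m][:,2]))
    m=sel(c[0]-.05,c[0]+.05,c[1]-.05,c[1]+.05,.085,.11);q=P[m];print('nut',m.sum(),q.mean(0),q.min(0),q.max(0))
    m=sel(c[0]-.05,c[0]+.05,c[1]-.05,c[1]+.05,.061,.068);q=P[m];print('washer',m.sum(),q.mean(0),q.min(0),q.max(0))
    c=onplane(C,[(148,178)] if n=='scene' else [(228,352)],.037)[0];print('sp~',c)
    m=sel(c[0]-.15,c[0]+.15,c[1]-.15,c[1]+.15,.034,.055)
    rect=cv2.minAreaRect(P[m][:,:2].astype(np.float32)*1000);print('spanner',m.sum(),rect,np.median(P[m][:,2]))
    m=sel(c[0]-.15,c[0]+.15,c[1]-.15,c[1]+.15,.001,.055)
    rect=cv2.minAreaRect(P[m][:,:2].astype(np.float32)*1000);print('rest',m.sum(),rect,np.median(P[m][:,2]))
    s=(190,160,430,260) if n=='scene' else (210,170,310,250)
    for nm,(a,b,cc,dd) in {'box':((260,160,380,250) if n=='scene' else (215,175,305,245)),'rest':((90,120,200,230) if n=='scene' else (150,320,300,390))}.items():
        cv2.imwrite(f'pics/{n}_{nm}.png',cv2.resize(im[b:dd,a:cc],None,fx=6,fy=6,interpolation=2)[:600,:800])
E
```

```text
scene
table z med 0.0015261063039750944
box~ [0.59546283 0.12942431 0.054     ]
boxtop 1692 ((584.060791015625, 126.45013427734375), (112.91722106933594, 110.24424743652344), 16.87797737121582) 0.0551601269637777
nut 170 [0.58806148 0.12608577 0.09797767] [0.56959068 0.10983805 0.08511448] [0.59995857 0.14258955 0.10629152]
washer 123 [0.59229474 0.12592594 0.06548707] [0.54743791 0.10415729 0.06104309] [0.64158698 0.16857073 0.06789272]
sp~ [ 0.51868054 -0.25140086  0.037     ]
spanner 819 ((515.1015625, -263.311279296875), (65.956298828125, 215.93609619140625), 80.34524536132812) 0.04237056229012515
rest 8471 ((518.6962890625, -251.4541015625), (299.8934020996094, 299.9657287597656), 89.99381256103516) 0.0029563480871305226
side
table z med -0.000700416398406456
box~ [0.58691062 0.10052942 0.054     ]
boxtop 1035 ((586.2026977539062, 126.55941009521484), (110.08850860595703, 115.2132568359375), 16.6296329498291) 0.05295216407511261
nut 117 [0.58659637 0.11982989 0.09539046] [0.57164206 0.10917304 0.08526704] [0.60178573 0.13741972 0.10329865]
washer 103 [0.58254307 0.11625693 0.06410108] [0.55257525 0.10263077 0.06102378] [0.60869751 0.14068605 0.06793653]
sp~ [ 0.51600887 -0.26683764  0.037     ]
spanner 1218 ((517.0433959960938, -263.5702209472656), (53.73193359375, 212.76104736328125), 81.87678527832031) 0.04071364086309942
rest 5346 ((516.2009887695312, -253.9214324951172), (273.9442443847656, 300.2105712890625), 89.8134536743164) 0.003653890023698092
```

View pics/scene_box.png

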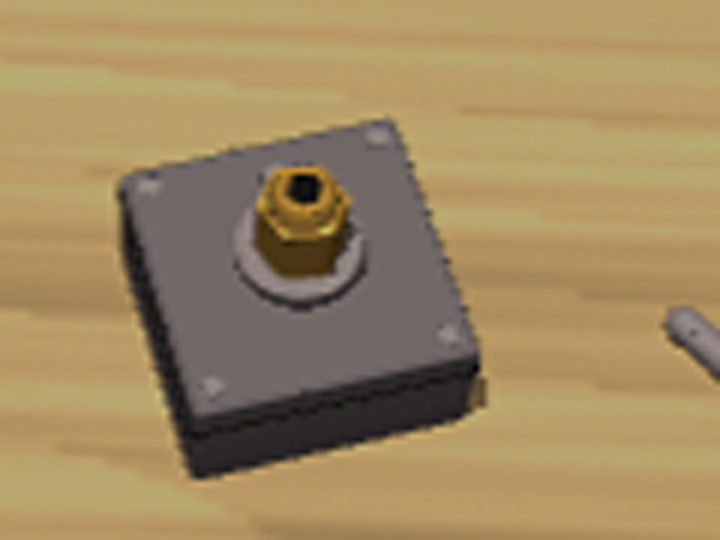

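View pics/side_box.png

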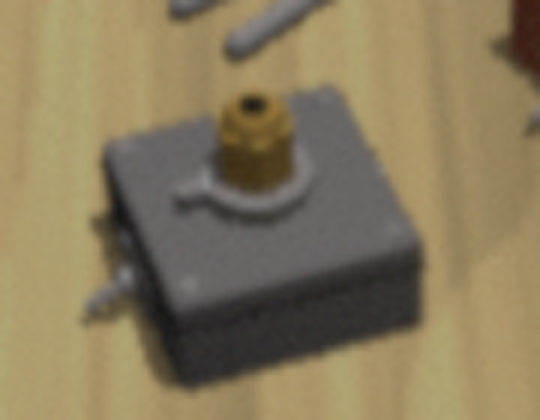

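View pics/side_rest.png

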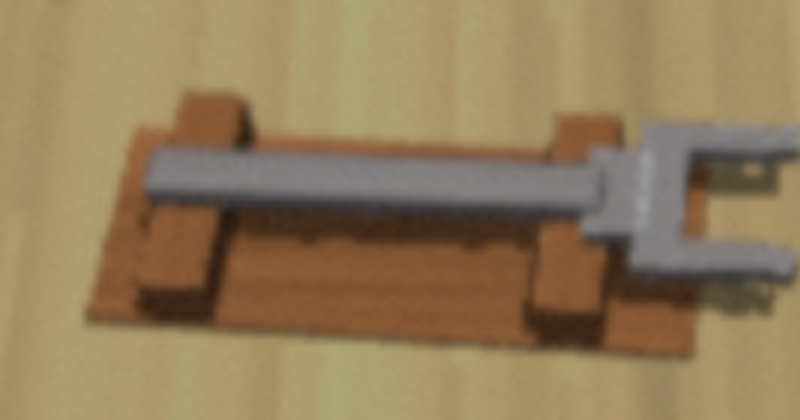

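View pics/scene_rest.png

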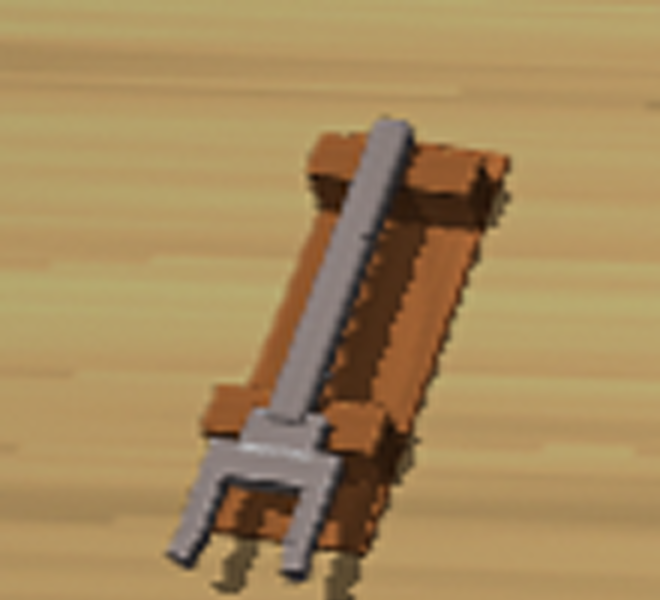

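```bash
cat >> h.py <<'E'
def todelta(target,yaw=None,s=None,pos=None,y0=None):
    """world xyz target, tool-x yaw(deg) -> tool shifts; tool axes x=(c,s,0), y=down, z=x×y"""
    s=s or r.get_state()
    Rm=R.from_euler('xyz',s['eef_rot'],degrees=True).as_matrix()
    d=Rm.T@(np.array(target)-(s['tcp_pos'] if pos is None else pos))
    t=0 if yaw is None else np.radians(-((yaw-s['eef_rot'][2]+180)%360-180))
    return np.round(d,4),round(t,4)
E
python3 - <<'E'
from h import *
d=np.load('pics/wrist0_d.npy');print('bar depth',d[300,280],d[290:310:5,200])
print(todelta([.586,.126,.26]))
for n,px in (('scene',{'bulb':(424,178),'pliers':(428,252),'red':(372,282)}),):
    P=cloud(cam(n),np.load('pics/scene0_d.npy'))
    for k,(u,v) in px.items(): print(k,P[v,u])
    g=[(P[...,0]>.3)&(P[...,0]<.9)&(P[...,1]>-.1)&(P[...,1]<.5)&(P[...,2]>.06)&(P[...,2]<.13)][0].astype(np.uint8)
    n_,lab,st,_=cv2.connectedComponentsWithStats(g)
    for i in range(1,n_):
        if st[i,4]>30: q=P[lab==i];print(st[i],q.min(0).round(3),q.max(0).round(3))
E
```

```text
bar depth 0.0823015 [0.08399318 0.08490781 0.08397489 0.08419277]
(array([-0.5332, -0.0166,  0.4007]), 0)
bulb [0.53247063 0.37736587 0.09564501]
pliers [0.67320832 0.39056851 0.01509815]
red [0.78715094 0.24808941 0.10076799]
[409 163  33  26 599] [0.467 0.354 0.06 ] [0.543 0.429 0.109]
[299 187  21  24 380] [0.547 0.104 0.06 ] [0.61  0.149 0.106]
[358 270  24  27 484] [0.746 0.226 0.061] [0.802 0.273 0.107]
```

Emit:
apply_moves(deltas=[{"tx": -0.04,"tz": 0.03},{"tx": -0.08,"tz": 0.06},{"tx": -0.12,"tz": 0.09},{"tx": -0.16,"tz": 0.12},{"tx": -0.2,"tz": 0.15}])

```text
invalid input at $.deltas[0]: expected keys tx, ty, tz, turn, gripper
```

Emit:
apply_moves(deltas=[{"tx": -0.04,"tz": 0.03},{"tx": -0.08,"tz": 0.06},{"tx": -0.12,"tz": 0.09},{"tx": -0.16,"tz": 0.12},{"tx": -0.2,"tz": 0.15}])

```text
invalid input at $.deltas[0]: expected keys tx, ty, tz, turn, gripper
```

Emit:
apply_moves(deltas=[{"tx": -0.04,"tz": 0.03},{"tx": -0.08,"tz": 0.06},{"tx": -0.12,"tz": 0.09},{"tx": -0.133,"tz": 0.1},{"tx": -0.133,"tz": 0.1}])

```text
invalid input at $.deltas[0]: expected keys tx, ty, tz, turn, gripper
```

```bash
python3 - <<'E'
from h import *
s=r.get_state();print(s)
np.save('pics/w1_s.npy',s,allow_pickle=True);save('wrist','w1');print(r.get_state()['time_s'])
E
```

```text
{'time_s': 0.15, 'joints': array([ 9.14502300e+01,  2.05821372e+01,  6.45559112e-01, -1.30313264e-02,
       -7.01356307e+01, -1.65081293e+01]), 'qd': array([ 0.06825307, -0.12457011,  0.11728078,  0.10497983,  0.02903598,
        0.02155798]), 'joint_torque': array([-8.67075905e-04, -5.83269560e+01,  2.93292010e+01,  7.00118288e+00,
        8.83311324e-03, -1.05512881e-04]), 'tcp_pos': array([0.17529077, 0.65148426, 0.24283945]), 'eef_rot': array([-8.99272863e+01,  8.77294484e-03,  1.64937671e+02]), 'contact_force': array([ 0.03283368,  0.1371288 , -0.11149699]), 'moment': array([0.01891844, 0.02246107, 0.00930299]), 'gripper_width': 0.08762683154433808}
0.2
```

View pics/w1.png

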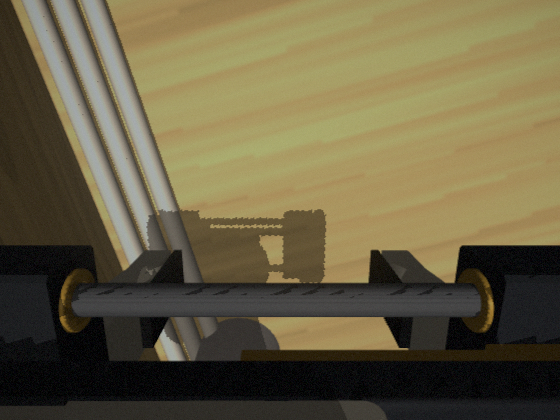

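All five keys are required in each row, so the moves were refused and the picture is unchanged. I'll resend them in full.

Emit:
apply_moves(deltas=[{"tx": -0.04,"ty": 0,"tz": 0.03,"turn": 0,"gripper": 0.0876},{"tx": -0.08,"ty": 0,"tz": 0.06,"turn": 0,"gripper": 0.0876},{"tx": -0.12,"ty": 0,"tz": 0.09,"turn": 0,"gripper": 0.0876},{"tx": -0.16,"ty": 0,"tz": 0.12,"turn": 0,"gripper": 0.0876},{"tx": -0.2,"ty": 0,"tz": 0.15,"turn": 0,"gripper": 0.0876}])

```text
time_s: 0.7
tcp_pos: [0.3303, 0.4532, 0.2436]
eef_rot: [-90.0, -0.0, 165.0]
contact_force: [1.4, 0.9, 1.0]
gripper_width: 0.0872
```

Emit:
apply_moves(deltas=[{"tx": -0.04,"ty": 0,"tz": 0.03,"turn": 0,"gripper": 0.0876},{"tx": -0.08,"ty": 0,"tz": 0.06,"turn": 0,"gripper": 0.0876},{"tx": -0.12,"ty": 0,"tz": 0.09,"turn": 0,"gripper": 0.0876},{"tx": -0.16,"ty": 0,"tz": 0.12,"turn": 0,"gripper": 0.0876},{"tx": -0.2,"ty": 0,"tz": 0.15,"turn": 0,"gripper": 0.0876}])

```text
time_s: 1.2
tcp_pos: [0.4845, 0.2564, 0.2438]
eef_rot: [-90.0, 0.0, 165.0]
contact_force: [1.0, 1.7, -0.1]
gripper_width: 0.0876
```

Emit:
apply_moves(deltas=[{"tx": -0.04,"ty": 0,"tz": 0.03,"turn": 0,"gripper": 0.0876},{"tx": -0.08,"ty": 0,"tz": 0.06,"turn": 0,"gripper": 0.0876},{"tx": -0.12,"ty": 0,"tz": 0.09,"turn": 0,"gripper": 0.0876},{"tx": -0.133,"ty": 0,"tz": 0.1,"turn": 0,"gripper": 0.0876},{"tx": -0.133,"ty": 0,"tz": 0.1,"turn": 0,"gripper": 0.0876}])

```text
time_s: 1.7
tcp_pos: [0.5871, 0.1248, 0.2429]
eef_rot: [-89.9, -0.0, 164.7]
contact_force: [0.7, -0.6, -0.4]
gripper_width: 0.0878
```

```bash
python3 - <<'E'
from h import *
s=r.get_state();print(s)
np.save('pics/w2_s.npy',s,allow_pickle=True);save('wrist','w2')
E
```

```text
{'time_s': 1.7, 'joints': array([ 3.06436653e+01,  1.36270718e+01, -9.16044717e+00,  6.31465794e-03,
       -6.72768021e+01,  4.40911968e+01]), 'qd': array([ 3.02382369, -1.18931261, -1.1424428 , -0.52679335,  0.09873019,
       -1.91066716]), 'joint_torque': array([ -1.54654585, -47.71854758,  29.4431895 ,   7.06107885,
         0.06569827,   0.45909287]), 'tcp_pos': array([0.58710963, 0.12484568, 0.24288443]), 'eef_rot': array([-8.99497515e+01, -4.05734574e-02,  1.64737287e+02]), 'contact_force': array([ 0.67275123, -0.56442785, -0.39525103]), 'moment': array([0.07863449, 0.07989767, 0.03562797]), 'gripper_width': 0.08778842589645916}
```

View pics/w2.png

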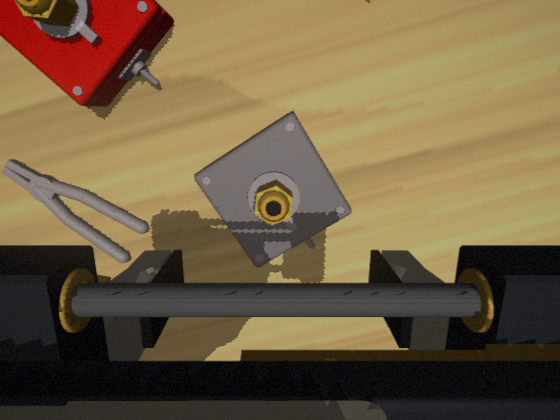

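The wrist picture shows the grey box, with its corner screws near (291,127), (207,181), (344,211) and (259,258), and the nut at (272,203).

```bash
python3 - <<'E'
from h import *
s=np.load('pics/w2_s.npy',allow_pickle=True).item();C=cam('wrist',s)
p=onplane(C,[(291,127),(344,211),(259,258),(207,181)],.055);print(p.round(4),p.mean(0))
e=p[1]-p[0];print(np.degrees(np.arctan2(e[1],e[0])),np.linalg.norm(e))
im=cv2.imread('pics/w2.png');c=im[165:245,225:320]
cv2.imwrite('pics/w2z.png',cv2.resize(c,None,fx=8,fy=8,interpolation=2)[:600,:800])
hsv=cv2.cvtColor(im,cv2.COLOR_BGR2HSV)
g=np.zeros(im.shape[:2],np.uint8);g[165:245,225:320]=cv2.inRange(hsv,(12,130,0),(35,255,255))[165:245,225:320]
ys,xs=np.nonzero(g);print(len(xs),xs.mean(),ys.mean(),xs.min(),xs.max(),ys.min(),ys.max())
P=cloud(C,np.load('pics/w2_d.npy'))
q=P[165:245,225:320].reshape(-1,3);q=q[q[:,2]>.095];print('top',len(q),q.mean(0),q.min(0),q.max(0))
E
```

```text
[[0.6391 0.0959 0.055 ]
 [0.5516 0.0672 0.055 ]
 [0.5269 0.1572 0.055 ]
 [0.6125 0.1825 0.055 ]] [0.58250842 0.12568834 0.055     ]
-161.833934656154 0.09208444245659443
1084 273.3247232472325 201.94280442804427 255 292 181 224
top 752 [0.58501264 0.12701602 0.10028312] [0.57152532 0.114643   0.09500204] [0.59664825 0.14020933 0.10343376]
```

View pics/w2z.png

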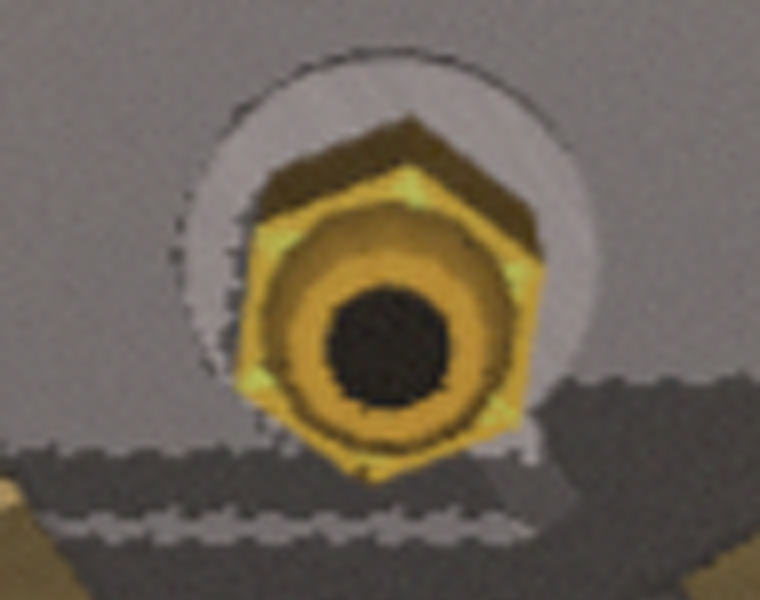

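```bash
python3 - <<'E'
from h import *
s=np.load('pics/w2_s.npy',allow_pickle=True).item();C=cam('wrist',s)
z=np.array([(410,166),(258,224),(238,382),(372,482),(525,430),(543,264)],float)
uv=(z+.5)/8-.5+[225,165]
p=onplane(C,uv,.093)[:,:2];c=p.mean(0);print(c,(np.linalg.norm(p-c,axis=1)*1000).round(1))
a=np.degrees(np.arctan2(*(p-c).T[::-1]));print(a.round(1),(a%60).round(1))
E
```

```text
[0.5836758  0.12689255] [16.9 17.4 17.  17.  17.9 17. ]
[ -21.8   36.4   95.5  158.  -144.   -82.4] [38.2 36.4 35.5 38.  36.  37.6]
```

Hexagon: the centre is about (0.5845,0.1268), the radii match 17.3 mm, and the flat normals lie at 7° mod 60. That means a grasp yaw of 157°. Turning and descending to just above the nut.

Emit:
apply_moves(deltas=[{"tx": 0,"ty": 0.03,"tz": 0,"turn": 0.05,"gripper": 0.06},{"tx": 0,"ty": 0.06,"tz": 0,"turn": 0.1,"gripper": 0.06},{"tx": 0,"ty": 0.09,"tz": 0,"turn": 0.14,"gripper": 0.06},{"tx": 0,"ty": 0.1,"tz": 0,"turn": 0.14,"gripper": 0.06},{"tx": 0,"ty": 0.1,"tz": 0,"turn": 0.14,"gripper": 0.06}])

```text
time_s: 2.25
tcp_pos: [0.585, 0.1276, 0.1425]
eef_rot: [-89.9, -0.1, 157.1]
contact_force: [0.5, 0.2, 1.4]
gripper_width: 0.0605
```

```bash
python3 - <<'E'
from h import *
s=r.get_state();print(s['tcp_pos'],s['eef_rot'],s['contact_force'],s['moment'])
np.save('pics/w3_s.npy',s,allow_pickle=True);save('wrist','w3')
print(todelta([.5845,.1268,.086],157,s))
im=cv2.imread('pics/w3.png');print(todelta([.5845,.1268,.086],157))
C=cam('wrist',s);print(proj(C,[.5845,.1268,.101]))
E
```

```text
[0.58501348 0.12761573 0.14250453] [-8.98745914e+01 -9.82216728e-02  1.57063516e+02] [0.46768721 0.19292827 1.35920153] [-0.0326351  -0.00631159  0.04590147]
(array([0.0001, 0.0565, 0.0008]), np.float64(0.0011))
(array([0.001 , 0.058 , 0.0016]), np.float64(0.0011))
[[275.8999091  249.06828198]]
```

View pics/w3.png

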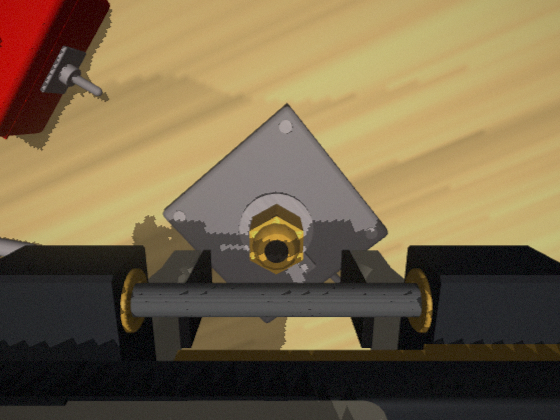

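The nut sits at (276,250), centred between the fingers with flats facing them, as predicted. Descend, then close.

Emit:
apply_moves(deltas=[{"tx": 0.0005,"ty": 0.02,"tz": 0.001,"turn": 0,"gripper": 0.06},{"tx": 0.0005,"ty": 0.045,"tz": 0.001,"turn": 0,"gripper": 0.05},{"tx": 0.0005,"ty": 0.057,"tz": 0.001,"turn": 0,"gripper": 0.04},{"tx": 0.0005,"ty": 0.057,"tz": 0.001,"turn": 0,"gripper": 0.032},{"tx": 0.0005,"ty": 0.057,"tz": 0.001,"turn": 0,"gripper": 0.032}], newtons=15)

```text
time_s: 2.8
tcp_pos: [0.5861, 0.1268, 0.0879]
eef_rot: [-90.0, 0.1, 157.0]
contact_force: [0.6, 0.2, 0.2]
gripper_width: 0.0345
```

Emit:
apply_moves(deltas=[{"tx": 0,"ty": 0,"tz": 0,"turn": 0,"gripper": 0.025},{"tx": 0,"ty": 0,"tz": 0,"turn": 0,"gripper": 0.025},{"tx": 0,"ty": 0,"tz": 0,"turn": 0,"gripper": 0.025}], newtons=15)

```text
time_s: 3.1
tcp_pos: [0.5863, 0.1268, 0.088]
eef_rot: [-90.1, 0.1, 156.9]
contact_force: [-0.3, 1.5, 6.2]
gripper_width: 0.0298
```

```bash
python3 - <<'E'
from h import *
s=r.get_state();print(s)
E
```

```text
{'time_s': 3.1, 'joints': array([ 3.08675155e+01,  2.16296452e+01, -2.01810786e+01,  2.62149075e-02,
       -4.80391029e+01,  3.60603211e+01]), 'qd': array([ 0.07279656,  0.04921579, -0.12429597, -0.03668899,  0.05013616,
        0.07497097]), 'joint_torque': array([-6.14428148e-01, -5.02564645e+01,  2.11678755e+01,  4.93930846e+00,
        2.83195870e-02,  7.66201905e-03]), 'tcp_pos': array([0.58627294, 0.12683231, 0.08799541]), 'eef_rot': array([-9.01098959e+01,  1.04191267e-01,  1.56945239e+02]), 'contact_force': array([-0.34660477,  1.49039334,  6.15182927]), 'moment': array([0.38767724, 0.20489375, 0.05015655]), 'gripper_width': 0.029818335755299456}
```

Emit:
apply_moves(deltas=[{"tx": 0,"ty": 0,"tz": 0,"turn": 0.08,"gripper": 0.025},{"tx": 0,"ty": 0,"tz": 0,"turn": 0.16,"gripper": 0.025},{"tx": 0,"ty": 0,"tz": 0,"turn": 0.24,"gripper": 0.025},{"tx": 0,"ty": 0,"tz": 0,"turn": 0.32,"gripper": 0.025},{"tx": 0,"ty": 0,"tz": 0,"turn": 0.4,"gripper": 0.025}])

```text
time_s: 3.6
tcp_pos: [0.5859, 0.1262, 0.088]
eef_rot: [-90.1, 0.1, 133.8]
contact_force: [-1.1, -1.5, 7.5]
gripper_width: 0.0296
```

```bash
python3 - <<'E'
from h import *
s=r.get_state();print(s['eef_rot'],s['contact_force'],s['moment'],s['joint_torque'],s['tcp_pos'])
save('side','s1');save('wrist','w4')
s=r.get_state();print(s['eef_rot'],s['contact_force'],s['moment'],s['joint_torque'])
im=cv2.imread('pics/s1.png');cv2.imwrite('pics/s1z.png',cv2.resize(im[170:250,210:310],None,fx=7,fy=7,interpolation=2))
E
```

```text
[-9.00608809e+01  5.68422737e-02  1.33844618e+02] [-1.14536596 -1.4791606   7.50580017] [-0.55253448  0.63054419  0.11333476] [  0.58264263 -49.29719925  22.00208724   4.51585159   0.91648998
   1.26891419] [0.58586174 0.12622235 0.08796783]
[-9.00596250e+01  5.45493227e-02  1.33867771e+02] [-1.24895885 -1.33826519  8.27344759] [-0.48083486  0.58119378 -0.02256198] [  0.49788097 -49.38512206  21.8668735    4.59210098   0.79161393
  -1.01431902]
```

View pics/s1z.png

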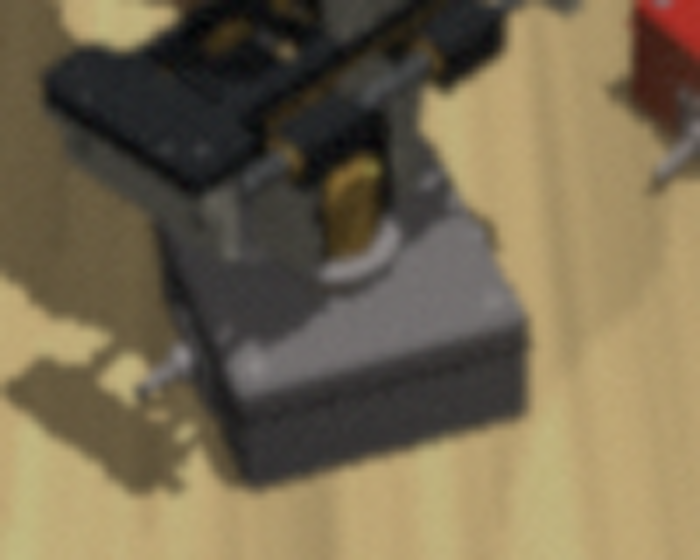

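View pics/w4.png

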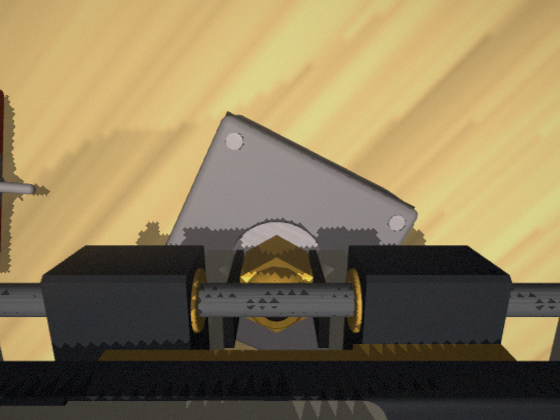

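Emit:
apply_moves(deltas=[{"tx": 0,"ty": 0,"tz": 0,"turn": 0.02,"gripper": 0.025},{"tx": 0,"ty": 0,"tz": 0,"turn": 0.04,"gripper": 0.025},{"tx": 0,"ty": 0,"tz": 0,"turn": 0.06,"gripper": 0.025},{"tx": 0,"ty": 0,"tz": 0,"turn": 0.08,"gripper": 0.025},{"tx": 0,"ty": 0,"tz": 0,"turn": 0.1,"gripper": 0.025}])

```text
time_s: 4.2
tcp_pos: [0.5857, 0.1261, 0.088]
eef_rot: [-90.0, 0.0, 128.3]
contact_force: [-1.4, -2.3, 8.8]
gripper_width: 0.0298
```

```bash
cat > st.py <<'E'
from h import *
s=r.get_state();print(s['time_s'],s['eef_rot'].round(2),s['contact_force'].round(2),s['moment'].round(3),s['joint_torque'][5].round(3),s['tcp_pos'].round(4),s['gripper_width'].round(4))
E
python3 st.py
```

```text
Traceback (most recent call last):
  File "st.py", line 2, in <module>
    s=r.get_state();print(s['time_s'],s['eef_rot'].round(2),s['contact_force'].round(2),s['moment'].round(3),s['joint_torque'][5].round(3),s['tcp_pos'].round(4),s['gripper_width'].round(4))
                                                                                                                                                                 ^^^^^^^^^^^^^^^^^^^^^^^^
AttributeError: 'float' object has no attribute 'round'
```

Emit:
apply_moves(deltas=[{"tx": 0,"ty": 0,"tz": 0,"turn": 0.02,"gripper": 0.025},{"tx": 0,"ty": 0,"tz": 0,"turn": 0.04,"gripper": 0.025},{"tx": 0,"ty": 0,"tz": 0,"turn": 0.06,"gripper": 0.025},{"tx": 0,"ty": 0,"tz": 0,"turn": 0.08,"gripper": 0.025},{"tx": 0,"ty": 0,"tz": 0,"turn": 0.08,"gripper": 0.025}])

```text
time_s: 4.7
tcp_pos: [0.5856, 0.126, 0.0879]
eef_rot: [-90.0, 0.0, 123.7]
contact_force: [-2.8, -1.4, 9.0]
gripper_width: 0.0299
```

```bash
python3 st.py
```

```text
Traceback (most recent call last):
  File "st.py", line 2, in <module>
    s=r.get_state();print(s['time_s'],s['eef_rot'].round(2),s['contact_force'].round(2),s['moment'].round(3),s['joint_torque'][5].round(3),s['tcp_pos'].round(4),s['gripper_width'].round(4))
                                                                                                                                                                 ^^^^^^^^^^^^^^^^^^^^^^^^
AttributeError: 'float' object has no attribute 'round'
```

```bash
sed -i "s/,s\['gripper_width'\].round(4)/,s['gripper_width']/" st.py; python3 st.py
```

```text
4.7 [-9.0030e+01  4.0000e-02  1.2367e+02] [-2.83 -1.45  8.97] [-0.645  0.853  0.033] -0.289 [0.5856 0.126  0.0879] 0.029927281114662974
```

Emit:
apply_moves(deltas=[{"tx": 0,"ty": 0,"tz": 0,"turn": 0.02,"gripper": 0.025},{"tx": 0,"ty": 0,"tz": 0,"turn": 0.04,"gripper": 0.025},{"tx": 0,"ty": 0,"tz": 0,"turn": 0.06,"gripper": 0.025}])

```text
time_s: 5.0
tcp_pos: [0.5855, 0.1259, 0.0879]
eef_rot: [-90.0, 0.0, 120.2]
contact_force: [-3.0, -1.9, 9.7]
gripper_width: 0.0295
```

```bash
python3 st.py
```

```text
5.0 [-9.0030e+01  4.0000e-02  1.2023e+02] [-2.99 -1.87  9.66] [-0.648  1.043  0.087] 0.282 [0.5855 0.1259 0.0879] 0.029516442908112776
```

Emit:
apply_moves(deltas=[{"tx": 0,"ty": 0,"tz": 0,"turn": 0.025,"gripper": 0.025},{"tx": 0,"ty": 0,"tz": 0,"turn": 0.05,"gripper": 0.025},{"tx": 0,"ty": 0,"tz": 0,"turn": 0.075,"gripper": 0.025}])

```text
time_s: 5.3
tcp_pos: [0.5853, 0.1258, 0.0879]
eef_rot: [-90.0, 0.0, 115.9]
contact_force: [-4.1, -0.9, 9.8]
gripper_width: 0.03
```

```bash
python3 st.py
```

```text
5.3 [-9.0010e+01  4.0000e-02  1.1592e+02] [-4.09 -0.89  9.78] [-0.719  1.246  0.041] 0.362 [0.5853 0.1258 0.0879] 0.030021647382191652
```

Emit:
apply_moves(deltas=[{"tx": 0,"ty": 0,"tz": 0,"turn": 0.025,"gripper": 0.025},{"tx": 0,"ty": 0,"tz": 0,"turn": 0.05,"gripper": 0.025},{"tx": 0,"ty": 0,"tz": 0,"turn": 0.075,"gripper": 0.025}])

```text
time_s: 5.6
tcp_pos: [0.5852, 0.1258, 0.0879]
eef_rot: [-90.0, 0.0, 111.6]
contact_force: [-3.4, -2.4, 10.1]
gripper_width: 0.0296
```

```bash
python3 st.py; python3 - <<'E'
from h import *
save('side','s2')
im=cv2.imread('pics/s2.png');cv2.imwrite('pics/s2z.png',cv2.resize(im[170:250,210:310],None,fx=7,fy=7,interpolation=2))
E
```

```text
5.6 [-8.9990e+01  4.0000e-02  1.1164e+02] [-3.43 -2.44 10.05] [-0.713  1.449  0.221] 0.198 [0.5852 0.1258 0.0879] 0.029637224151700683
```

View pics/s2z.png

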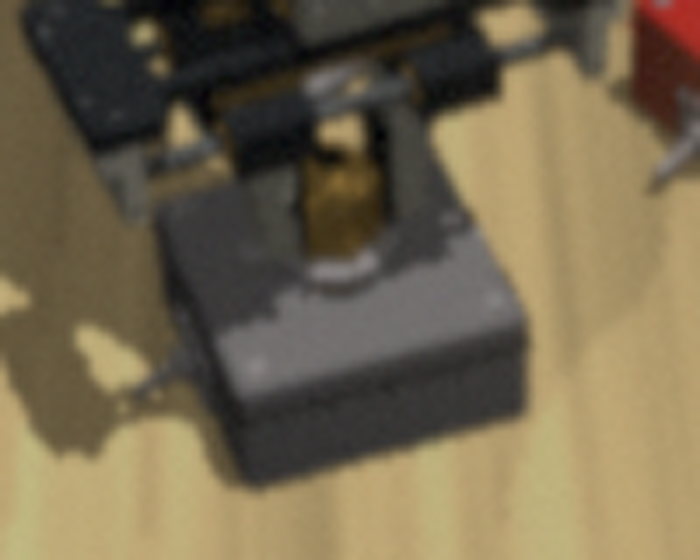

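```bash
python3 st.py
```

```text
5.65 [-9.0000e+01  4.0000e-02  1.1155e+02] [-3.71 -2.25 10.21] [-0.708  1.354  0.212] 0.011 [0.5852 0.1258 0.0879] 0.02988520554748846
```

Emit:
apply_moves(deltas=[{"tx": 0,"ty": 0,"tz": 0,"turn": 0.02,"gripper": 0.025},{"tx": 0,"ty": 0,"tz": 0,"turn": 0.04,"gripper": 0.025}])

```text
time_s: 5.85
tcp_pos: [0.5851, 0.1258, 0.0879]
eef_rot: [-90.0, 0.0, 109.4]
contact_force: [-3.1, -1.8, 10.8]
gripper_width: 0.0301
```

```bash
python3 st.py
```

```text
5.85 [-8.9990e+01  4.0000e-02  1.0936e+02] [-3.14 -1.76 10.82] [-0.739  1.477  0.161] 0.134 [0.5851 0.1258 0.0879] 0.03014891250909789
```

Emit:
apply_moves(deltas=[{"tx": 0,"ty": 0,"tz": 0,"turn": 0.02,"gripper": 0.025},{"tx": 0,"ty": 0,"tz": 0,"turn": 0.04,"gripper": 0.025}])

```text
time_s: 6.05
tcp_pos: [0.5851, 0.1258, 0.0879]
eef_rot: [-90.0, 0.0, 107.1]
contact_force: [-4.7, -2.3, 10.4]
gripper_width: 0.0299
```

```bash
python3 st.py
```

```text
6.05 [-8.9990e+01  4.0000e-02  1.0706e+02] [-4.73 -2.34 10.37] [-0.718  1.584  0.18 ] 0.116 [0.5851 0.1258 0.0879] 0.029914672722125935
```

Emit:
apply_moves(deltas=[{"tx": 0,"ty": 0,"tz": 0,"turn": 0.02,"gripper": 0.025},{"tx": 0,"ty": 0,"tz": 0,"turn": 0.03,"gripper": 0.025}])

```text
time_s: 6.25
tcp_pos: [0.585, 0.1257, 0.0879]
eef_rot: [-90.0, 0.0, 105.4]
contact_force: [-4.9, -1.0, 10.0]
gripper_width: 0.0298
```

```bash
python3 st.py
```

```text
6.25 [-8.9980e+01  5.0000e-02  1.0535e+02] [-4.94 -1.01 10.01] [-0.684  1.659  0.223] -0.176 [0.585  0.1257 0.0879] 0.029790700352370098
```

Moment about 0.2 N·m over 6° puts the washer at roughly 0.1–0.15 rad. Release and rise.

Emit:
apply_moves(deltas=[{"tx": 0,"ty": 0,"tz": 0,"turn": 0,"gripper": 0.05},{"tx": 0,"ty": 0,"tz": 0,"turn": 0,"gripper": 0.06},{"tx": 0,"ty": -0.01,"tz": 0,"turn": 0,"gripper": 0.06},{"tx": 0,"ty": -0.05,"tz": 0,"turn": 0,"gripper": 0.0876},{"tx": 0,"ty": -0.1,"tz": 0,"turn": 0,"gripper": 0.0876}])

```text
time_s: 6.75
tcp_pos: [0.5841, 0.1258, 0.1862]
eef_rot: [-89.7, 0.1, 105.4]
contact_force: [1.5, 0.1, -0.0]
gripper_width: 0.0645
```

Emit:
apply_moves(deltas=[{"tx": 0.02,"ty": -0.04,"tz": 0,"turn": 0,"gripper": 0.0876},{"tx": 0.04,"ty": -0.08,"tz": 0,"turn": 0,"gripper": 0.0876},{"tx": 0.04,"ty": -0.08,"tz": 0,"turn": 0,"gripper": 0.0876}])

```text
time_s: 7.05
tcp_pos: [0.577, 0.1674, 0.274]
eef_rot: [-90.6, -0.1, 105.5]
contact_force: [0.4, -0.2, -0.9]
gripper_width: 0.0855
```

```bash
python3 st.py; python3 - <<'E'
from h import *
s=r.get_state();np.save('pics/w5_s.npy',s,allow_pickle=True)
save('wrist','w5')
E
```

```text
7.05 [-90.63  -0.11 105.49] [ 0.38 -0.21 -0.89] [ 0.053 -0.097  0.053] -0.443 [0.577  0.1674 0.274 ] 0.08549518274919998
```

View pics/w5.png

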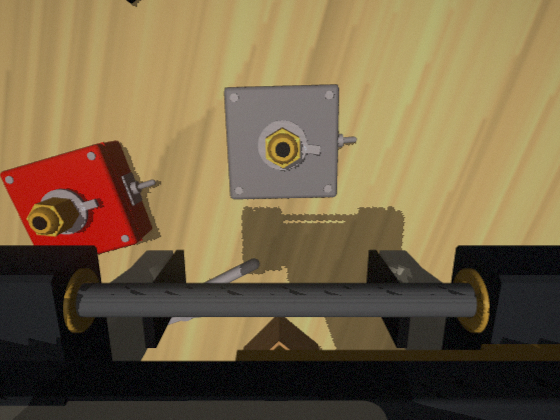

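The view shows the grey box, its corners near (225,87) to (338,198), the nut at (284,149), and the washer tab at (315,150) pointing slightly clockwise of the toggle side.

```bash
python3 - <<'E'
from h import *
im=cv2.imread('pics/w5.png');c=im[75:210,215:365]
cv2.imwrite('pics/w5z.png',cv2.resize(c,None,fx=5,fy=5,interpolation=2)[:600])
c=im[115:185,250:330]
cv2.imwrite('pics/w5y.png',cv2.resize(c,None,fx=8,fy=8,interpolation=2)[:600])
E
```

```text
(no output)
```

View pics/w5z.png

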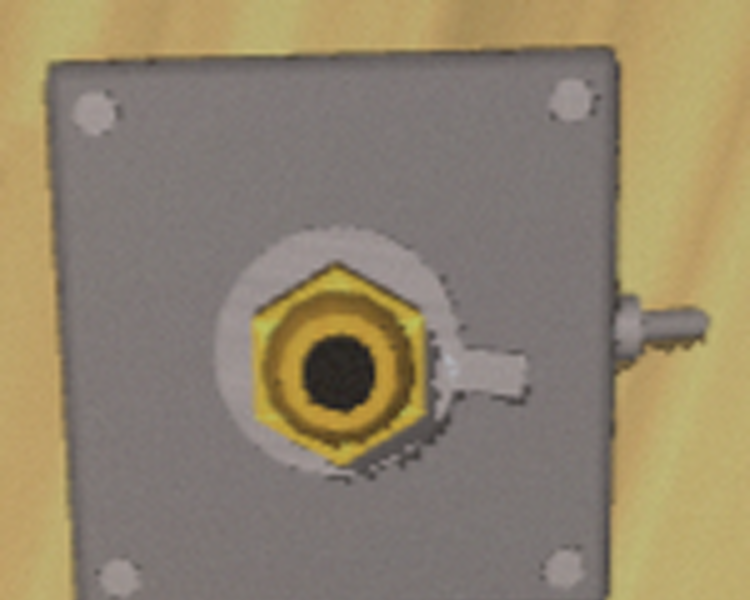

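View pics/w5y.png

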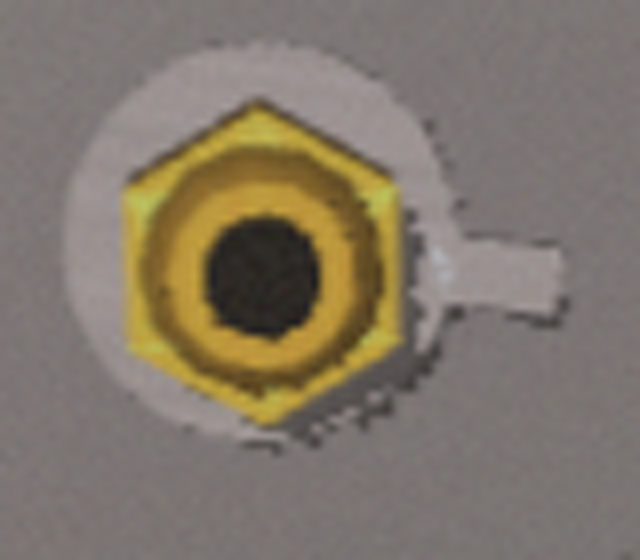

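```bash
python3 - <<'E'
from h import *
s=np.load('pics/w5_s.npy',allow_pickle=True).item();C=cam('wrist',s)
f=lambda z,k,o,h:onplane(C,(np.array(z,float)+.5)/k-.5+o,h)[:,:2]
b=f([(95,112),(571,100),(563,569),(119,577)],5,[215,75],.0545);cb=b.mean(0)
a=[np.degrees(np.arctan2(*(b[(i+1)%4]-b[i])[::-1])) for i in range(4)]
print('box',cb,np.array(a)%90,[np.linalg.norm(b[(i+1)%4]-b[i]) for i in range(4)])
h=f([(260,100),(126,188),(130,348),(268,426),(400,340),(395,184)],8,[250,115],.093);ch=h.mean(0)
a=np.degrees(np.arctan2(*(h-ch).T[::-1]));print('hex',ch,np.linalg.norm(h-ch,axis=1),a%60,(a%60).mean())
w=f([(63,250),(265,42),(120,110),(100,370),(380,95),(215,435)],8,[250,115],.0645)
A=np.c_[2*w,np.ones(len(w))];x=np.linalg.lstsq(A,(w**2).sum(1),rcond=None)[0];print('washer c',x[:2],np.sqrt(x[2]+x[0]**2+x[1]**2))
t=f([(465,237),(562,250),(455,303),(558,312)],8,[250,115],.0645);
for c in (cb,ch,x[:2]):
  e=t[[1,3]].mean(0)-c;print('tab',np.degrees(np.arctan2(e[1],e[0]))-180,np.linalg.norm(e))
for i,j in((0,1),(2,3)): e=t[j]-t[i];print('edge',np.degrees(np.arctan2(e[1],e[0]))-180)
E
```

```text
box [0.58371013 0.12702906] [16.90400162 16.75761279 16.74180268 16.87067201] [np.float64(0.09008002268120575), np.float64(0.09030625248710035), np.float64(0.08990203763811133), np.float64(0.09005146912117129)]
hex [0.58349678 0.12678855] [0.01769309 0.01713888 0.01722624 0.01767664 0.01717462 0.01678376] [46.92387726 46.44091594 47.18778925 47.58821593 47.35936832 47.12905996] 47.104871109395184
washer c [0.58397392 0.12762558] 0.023181720471639772
tab -351.4140480647825 0.036169346271913094
tab -351.7425503097339 0.03592307239749945
tab -350.5504913273295 0.03652338987350325
edge -351.911602378799
edge -349.33141322564757
```

Washer is about 8° (0.14 rad) round, the axis is at (0.5837,0.1269), and the nut's flat normals are at 17.1° mod 60. Next I look at the spanner.

```bash
python3 - <<'E'
from h import *
print(todelta([.495,-.26,.25],171))
E
```

```text
(array([-0.3896,  0.0187,  0.1917]), np.float64(-1.144))
```

Emit:
apply_moves(deltas=[{"tx": -0.04,"ty": 0.005,"tz": 0.02,"turn": -0.14,"gripper": 0.0876},{"tx": -0.08,"ty": 0.01,"tz": 0.04,"turn": -0.28,"gripper": 0.0876},{"tx": -0.12,"ty": 0.015,"tz": 0.06,"turn": -0.42,"gripper": 0.0876},{"tx": -0.16,"ty": 0.02,"tz": 0.08,"turn": -0.56,"gripper": 0.0876},{"tx": -0.2,"ty": 0.02,"tz": 0.1,"turn": -0.7,"gripper": 0.0876}])

```text
time_s: 7.6
tcp_pos: [0.5297, -0.0563, 0.2453]
eef_rot: [-89.9, -0.1, 145.8]
contact_force: [1.0, 0.2, -0.1]
gripper_width: 0.0877
```

```bash
python3 - <<'E'
from h import *
print(todelta([.495,-.26,.25],171))
E
```

```text
(array([-0.0858, -0.0046,  0.188 ]), np.float64(-0.4397))
```

Emit:
apply_moves(deltas=[{"tx": -0.02,"ty": 0,"tz": 0.043,"turn": -0.14,"gripper": 0.0876},{"tx": -0.04,"ty": 0,"tz": 0.086,"turn": -0.28,"gripper": 0.0876},{"tx": -0.06,"ty": 0,"tz": 0.13,"turn": -0.42,"gripper": 0.0876},{"tx": -0.08,"ty": 0,"tz": 0.17,"turn": -0.44,"gripper": 0.0876},{"tx": -0.086,"ty": 0,"tz": 0.188,"turn": -0.44,"gripper": 0.0876}])

```text
time_s: 8.1
tcp_pos: [0.494, -0.2613, 0.2458]
eef_rot: [-90.0, -0.1, 170.6]
contact_force: [-0.1, 0.3, -0.3]
gripper_width: 0.0876
```

Emit:
apply_moves(deltas=[{"tx": 0,"ty": 0,"tz": 0,"turn": 0,"gripper": 0.05}])

```text
time_s: 8.2
tcp_pos: [0.4939, -0.2607, 0.2455]
eef_rot: [-90.0, -0.1, 170.5]
contact_force: [0.4, 0.3, 0.5]
gripper_width: 0.0839
```

```bash
python3 st.py; python3 - <<'E'
from h import *
s=r.get_state();np.save('pics/w6_s.npy',s,allow_pickle=True)
save('wrist','w6')
E
```

```text
8.2 [-8.9990e+01 -1.3000e-01  1.7045e+02] [0.41 0.32 0.51] [-0.009  0.021  0.029] 0.599 [ 0.4939 -0.2607  0.2455] 0.08388013675327945
```

View pics/w6.png

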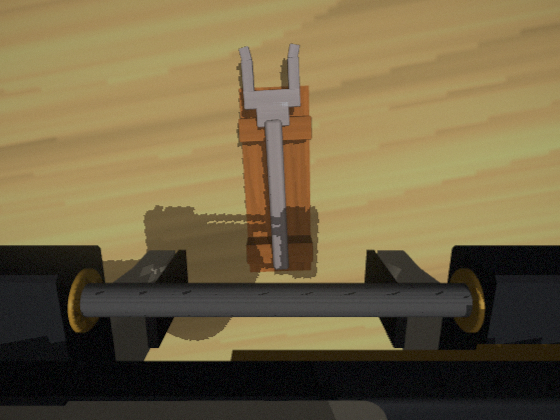

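The wrist picture shows the spanner's tips at (244,47)/(294,46), its handle running from (273,122) to (281,268), and the rest around it.

```bash
python3 - <<'E'
from h import *
im=cv2.imread('pics/w6.png')
a=cv2.resize(im[35:185,225:330],None,fx=4,fy=4,interpolation=2);b=cv2.resize(im[135:285,225:330],None,fx=4,fy=4,interpolation=2)
cv2.imwrite('pics/w6z.png',np.hstack([a[:600,:400],b[:600,:400]]))
E
```

```text
(no output)
```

View pics/w6z.png

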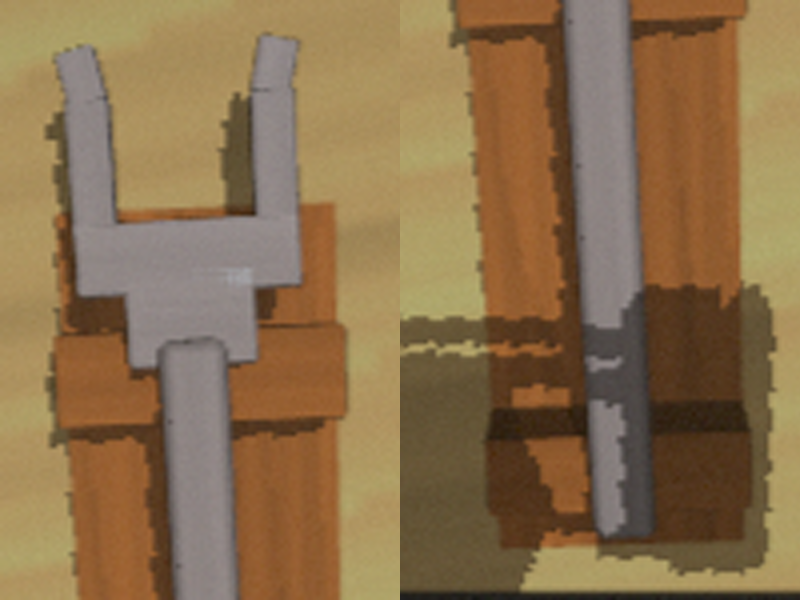

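```bash
python3 - <<'E'
from h import *
s=np.load('pics/w6_s.npy',allow_pickle=True).item();C=cam('wrist',s)
f=lambda z,o,h:onplane(C,(np.array(z,float)+.5)/4-.5+o,h)[:,:2]
H=np.vstack([f([(197.5,400),(202,500)],[225,35],.044),f([(203.5,100),(211.5,300),(224.5,537)],[225,135],.044)])
print('handle',H.round(4))
v=H[0]-H[-1];print('yaw',np.degrees(np.arctan2(v[1],v[0])))
p=np.polyfit(H[:,0],H[:,1],1);yaw=np.arctan(p[0]);print('fit yaw',np.degrees(yaw),'res',np.abs(np.polyval(p,H[:,0])-H[:,1]).max())
T=f([(117,222),(254,214)],[225,35],.040);print('throat',T,np.linalg.norm(T[0]-T[1]))
t=f([(57,58),(92,45),(258,36),(298,42)],[225,35],.040);print('tips',t,np.linalg.norm(t[0]-t[3]))
sl=f([(107,100),(113,222),(252,90),(256,214)],[225,35],.040)
for i in(0,2):
  e=sl[i]-sl[i+1];print('slot',np.degrees(np.arctan2(e[1],e[0])))
u=np.array([np.cos(yaw),np.sin(yaw)]);n=np.array([-u[1],u[0]])
e=f([(224.5,537)],[225,135],.044)[0]
print('jawc from throat',T.mean(0)+u*.0185,'from tips',t.mean(0)-u*.018,'from end',e+u*.195)
c=f([(60,330),(344,326),(345,414),(58,425)],[225,35],.03);print('cleat+ ',c,c.mean(0))
c=f([(487-400,437),(748-400,430)],[225,135],.03);print('cleat- near edge',c)
E
```

```text
handle [[ 0.5433 -0.268 ]
 [ 0.5204 -0.2652]
 [ 0.5203 -0.2656]
 [ 0.4719 -0.2595]
 [ 0.4093 -0.2525]]
yaw -6.620431654554405
fit yaw -6.662279623019222 res 0.00024203596769728497
throat [[ 0.58500606 -0.25652808]
 [ 0.58159312 -0.28740148]] 0.031061468700448385
tips [[ 0.62091126 -0.24969283]
 [ 0.62223368 -0.25778187]
 [ 0.61802485 -0.2940345 ]
 [ 0.61538139 -0.30251007]] 0.053105932274283424
slot -7.482538877802026
slot -6.992344535906412
jawc from throat [ 0.60167466 -0.2741111 ] from tips [ 0.60125934 -0.27391651] from end [ 0.60301408 -0.27508716]
cleat+  [[ 0.56388108 -0.23829538]
 [ 0.5536813  -0.3049569 ]
 [ 0.53331136 -0.30233339]
 [ 0.54214598 -0.23357527]] [ 0.54825493 -0.26979023]
cleat- near edge [[ 0.43689658 -0.22077327]
 [ 0.42759152 -0.28826359]]
```

Emit:
apply_moves(deltas=[{"tx": 0.001,"ty": 0.045,"tz": 0.001,"turn": -0.046,"gripper": 0.05},{"tx": 0.001,"ty": 0.09,"tz": 0.001,"turn": -0.046,"gripper": 0.05},{"tx": 0.001,"ty": 0.135,"tz": 0.001,"turn": -0.046,"gripper": 0.05},{"tx": 0.001,"ty": 0.165,"tz": 0.001,"turn": -0.046,"gripper": 0.05},{"tx": 0.001,"ty": 0.165,"tz": 0.001,"turn": -0.046,"gripper": 0.05}])

```text
time_s: 8.75
tcp_pos: [0.4913, -0.2574, 0.0773]
eef_rot: [-90.1, -0.5, 173.3]
contact_force: [-0.7, -0.7, 0.7]
gripper_width: 0.0503
```

```bash
python3 st.py; python3 - <<'E'
from h import *
s=r.get_state();np.save('pics/w7_s.npy',s,allow_pickle=True)
save('wrist','w7');print(todelta([.4928,-.2615,.037],173.1))
E
```

```text
8.75 [-90.06  -0.49 173.32] [-0.71 -0.65  0.7 ] [-0.035  0.124  0.012] -0.003 [ 0.4913 -0.2574  0.0773] 0.050283357236216006
(array([-0.0003,  0.043 ,  0.0035]), np.float64(0.0046))
```

View pics/w7.png

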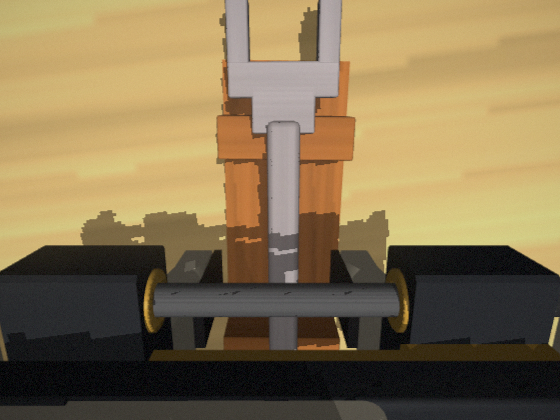

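The handle runs vertically at column 283, so it is aligned, with about 3 mm of sideways offset to correct. Descend and grip.

Emit:
apply_moves(deltas=[{"tx": 0,"ty": 0.015,"tz": 0.003,"turn": 0.004,"gripper": 0.05},{"tx": 0,"ty": 0.03,"tz": 0.003,"turn": 0.004,"gripper": 0.05},{"tx": 0,"ty": 0.04,"tz": 0.003,"turn": 0.004,"gripper": 0.05},{"tx": 0,"ty": 0.043,"tz": 0.003,"turn": 0.004,"gripper": 0.05},{"tx": 0,"ty": 0.043,"tz": 0.003,"turn": 0.004,"gripper": 0.035}])

```text
time_s: 9.3
tcp_pos: [0.4945, -0.2618, 0.0393]
eef_rot: [-90.0, 0.0, 173.1]
contact_force: [-1.0, -0.8, 0.2]
gripper_width: 0.0466
```

```bash
python3 st.py; python3 - <<'E'
from h import *
print(todelta([.4928,-.2615,.037],173.1))
E
```

```text
9.3 [-8.999e+01  4.000e-02  1.731e+02] [-1.   -0.79  0.21] [ 0.002 -0.042  0.009] -0.002 [ 0.4945 -0.2618  0.0393] 0.04657672091245863
(array([ 0.0018,  0.0023, -0.0001]), np.float64(0.0001))
```

Emit:
apply_moves(deltas=[{"tx": 0.0015,"ty": 0.003,"tz": 0,"turn": 0,"gripper": 0.03},{"tx": 0.0015,"ty": 0.003,"tz": 0,"turn": 0,"gripper": 0.02},{"tx": 0.0015,"ty": 0.003,"tz": 0,"turn": 0,"gripper": 0.01},{"tx": 0.0015,"ty": 0.003,"tz": 0,"turn": 0,"gripper": 0.01},{"tx": 0.0015,"ty": 0.003,"tz": 0,"turn": 0,"gripper": 0.01}], newtons=30)

```text
time_s: 9.8
tcp_pos: [0.4927, -0.2617, 0.0359]
eef_rot: [-90.0, 0.0, 173.1]
contact_force: [-0.6, 0.5, 3.0]
gripper_width: 0.0155
```

```bash
python3 st.py
```

```text
9.8 [-8.9990e+01  2.0000e-02  1.7309e+02] [-0.57  0.51  2.95] [0.243 0.186 0.136] -0.098 [ 0.4927 -0.2617  0.0359] 0.015473732435754402
```

Emit:
apply_moves(deltas=[{"tx": 0,"ty": -0.01,"tz": 0,"turn": 0,"gripper": 0.01},{"tx": 0,"ty": -0.03,"tz": 0,"turn": 0,"gripper": 0.01},{"tx": 0,"ty": -0.06,"tz": 0,"turn": 0,"gripper": 0.01},{"tx": 0,"ty": -0.1,"tz": 0,"turn": 0,"gripper": 0.01},{"tx": 0,"ty": -0.12,"tz": 0,"turn": 0,"gripper": 0.01}], newtons=50)

```text
time_s: 10.3
tcp_pos: [0.4935, -0.2621, 0.1594]
eef_rot: [-90.0, 0.2, 173.1]
contact_force: [-0.2, -0.3, -2.2]
gripper_width: 0.0153
```

```bash
python3 st.py; python3 - <<'E'
from h import *
s=r.get_state();np.save('pics/w8_s.npy',s,allow_pickle=True)
save('wrist','w8');print(todelta([.471,.006,.16],227.1))
E
```

```text
10.3 [-89.96   0.21 173.1 ] [-0.2  -0.31 -2.16] [-0.07  -0.149  0.001] 0.003 [ 0.4935 -0.2621  0.1594] 0.015324709109339548
(array([ 0.0557,  0.0011, -0.2637]), np.float64(-0.9421))
```

View pics/w8.png

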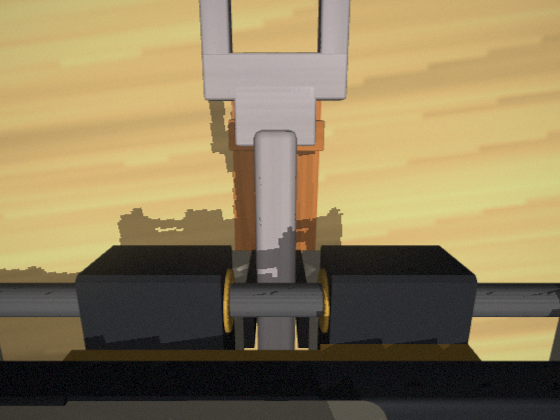

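The spanner is held square: its throat is at row 53 between columns 231 and 320, centred on 276.

```bash
python3 - <<'E'
from h import *
s=np.load('pics/w8_s.npy',allow_pickle=True).item();C=cam('wrist',s)
Rm=R.from_euler('xyz',s['eef_rot'],degrees=True).as_matrix()
p=onplane(C,[(231,53),(320,53),(230,5),(320,5),(205,98),(348,97)],s['tcp_pos'][2]+.0041)
print(((p-s['tcp_pos'])@Rm).round(4))
d=np.load('pics/w8_d.npy');P=cloud(C,d);q=P[75,260:290];print('head z rel tcp',np.median(q[:,2])-s['tcp_pos'][2], 'handle',np.median(P[170:220,270:282,2])-s['tcp_pos'][2], P[145:150,270:282,2].mean()-s['tcp_pos'][2])
E
```

```text
[[-0.0906 -0.0038 -0.0151]
 [-0.0907 -0.0038  0.016 ]
 [-0.1057 -0.0037 -0.015 ]
 [-0.1058 -0.0037  0.0155]
 [-0.0756 -0.0038 -0.025 ]
 [-0.076  -0.0038  0.0266]]
head z rel tcp 0.004182443816052345 handle nan nan
```

Emit:
apply_moves(deltas=[{"tx": 0.008,"ty": 0,"tz": -0.035,"turn": -0.12,"gripper": 0.01},{"tx": 0.016,"ty": 0,"tz": -0.075,"turn": -0.25,"gripper": 0.01},{"tx": 0.024,"ty": 0,"tz": -0.115,"turn": -0.38,"gripper": 0.01},{"tx": 0.032,"ty": 0,"tz": -0.155,"turn": -0.51,"gripper": 0.01},{"tx": 0.04,"ty": 0,"tz": -0.195,"turn": -0.64,"gripper": 0.01}])

```text
time_s: 10.85
tcp_pos: [0.4756, -0.0619, 0.1559]
eef_rot: [-90.0, 0.0, -150.0]
contact_force: [1.5, 0.1, -2.1]
gripper_width: 0.0158
```

```bash
python3 - <<'E'
from h import *
print(todelta([.471,.006,.15],227.1))
E
```

```text
(array([-0.03  ,  0.0059, -0.0611]), np.float64(-0.2979))
```

Emit:
apply_moves(deltas=[{"tx": -0.01,"ty": 0.002,"tz": -0.02,"turn": -0.1,"gripper": 0.01},{"tx": -0.02,"ty": 0.004,"tz": -0.04,"turn": -0.2,"gripper": 0.01},{"tx": -0.03,"ty": 0.006,"tz": -0.058,"turn": -0.298,"gripper": 0.01},{"tx": -0.03,"ty": 0.006,"tz": -0.061,"turn": -0.298,"gripper": 0.01},{"tx": -0.03,"ty": 0.006,"tz": -0.061,"turn": -0.298,"gripper": 0.01}])

```text
time_s: 11.35
tcp_pos: [0.4717, 0.0049, 0.1497]
eef_rot: [-90.0, -0.0, -133.2]
contact_force: [0.1, 0.4, -2.6]
gripper_width: 0.0157
```

```bash
python3 st.py; python3 - <<'E'
from h import *
s=r.get_state();np.save('pics/w9_s.npy',s,allow_pickle=True)
save('wrist','w9');print(todelta([.471,.006,.081],227.1))
E
```

```text
11.35 [-9.001e+01 -1.000e-02 -1.332e+02] [ 0.08  0.4  -2.6 ] [-0.14  -0.071 -0.008] 0.034 [0.4717 0.0049 0.1497] 0.015661925824427263
(array([-0.0006,  0.0687, -0.0016]), np.float64(-0.0058))
```

View pics/w9.png

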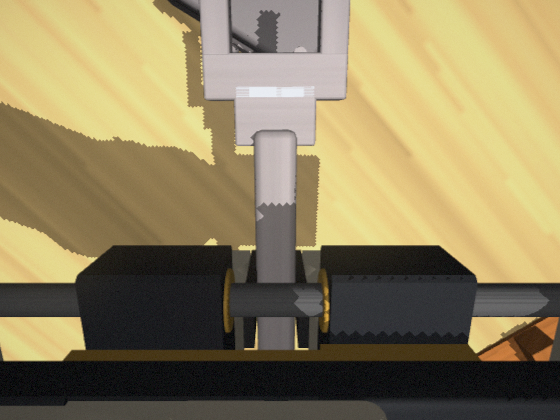

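Emit:
apply_moves(deltas=[{"tx": 0,"ty": 0.025,"tz": -0.001,"turn": -0.005,"gripper": 0.01},{"tx": 0,"ty": 0.05,"tz": -0.001,"turn": -0.005,"gripper": 0.01},{"tx": 0,"ty": 0.065,"tz": -0.001,"turn": -0.005,"gripper": 0.01},{"tx": 0,"ty": 0.069,"tz": -0.001,"turn": -0.005,"gripper": 0.01},{"tx": 0,"ty": 0.069,"tz": -0.001,"turn": -0.005,"gripper": 0.01}])

```text
time_s: 11.9
tcp_pos: [0.4712, 0.0045, 0.0803]
eef_rot: [-90.0, -0.1, -133.0]
contact_force: [0.1, -0.3, -1.8]
gripper_width: 0.0157
```

```bash
python3 st.py; python3 - <<'E'
from h import *
for n in('scene','side'):
  save(n,n+'9');im=cv2.imread(f'pics/{n}9.png')
  a,b,c,d=(240,150,360,240) if n=='scene' else (195,165,315,255)
  cv2.imwrite(f'pics/{n}9z.png',cv2.resize(im[b:d,a:c],None,fx=6,fy=6,interpolation=2))
print(todelta([.5095,.0471,.081],227.1))
E
```

```text
11.9 [-9.0020e+01 -7.0000e-02 -1.3298e+02] [ 0.06 -0.26 -1.75] [-0.111 -0.014  0.044] -0.007 [0.4712 0.0045 0.0803] 0.015682173826750377
(array([-0.0563,  0.0004, -0.0012]), np.float64(-0.0006))
```

View pics/scene9z.png

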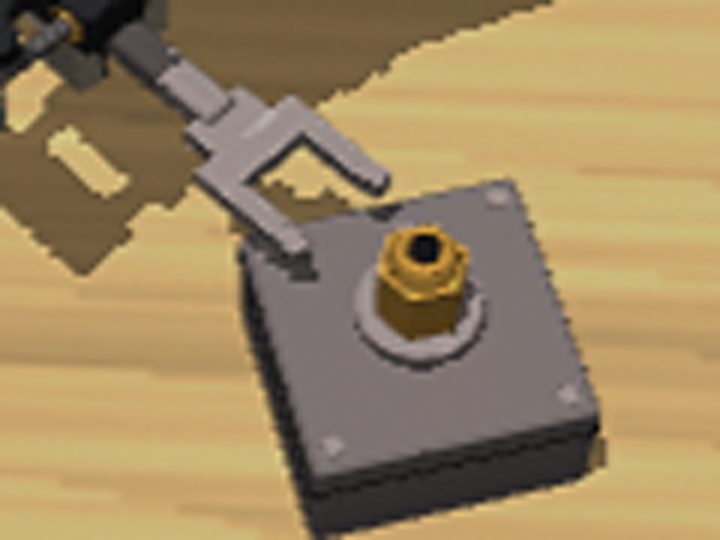

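View pics/side9z.png

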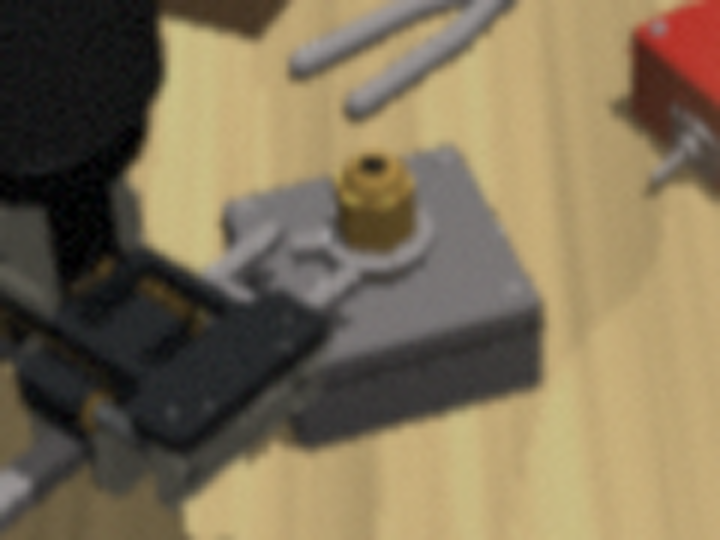

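```bash
python3 - <<'E'
from h import *
C=cam('scene');f=lambda z,h:onplane(C,(np.array(z,float)+.5)/6-.5+[240,150],h)[:,:2]
t=f([(383,182),(302,244)],.084);th=f([(303,138),(245,182)],.0845);n=f([(425,247)],.101)[0]
u=t.mean(0)-th.mean(0);print(t,th,np.linalg.norm(u),np.degrees(np.arctan2(u[1],u[0])),n)
a=np.radians(47);print('lateral of nut from slot line', np.array([-np.sin(a),np.cos(a)])@(n-th.mean(0)),np.array([-np.sin(a),np.cos(a)])@(n-t.mean(0)))
# via FK
s=r.get_state();c=s['tcp_pos'][:2]-[0,0];Rm=R.from_euler('xyz',s['eef_rot'],degrees=True).as_matrix()
j=s['tcp_pos']+Rm@[-.109,0,.0005];print('jaw FK',j,np.array([-np.sin(a),np.cos(a)])@(np.array([.5837,.1269])-j[:2]), np.array([np.cos(a),np.sin(a)])@(np.array([.5837,.1269])-j[:2]))
E
```

```text
[[0.54113393 0.11256519]
 [0.57015927 0.08338549]] [[0.52268902 0.08226273]
 [0.54374436 0.06138136]] 0.03445425379403543 49.38254141634594 [0.58091703 0.12755903]
lateral of nut from slot line 0.003126709408305129 0.0016944044123990308
jaw FK [0.54659554 0.08450673 0.08144396] 0.0017756548845568002 0.05630965764060796
```

Emit:
apply_moves(deltas=[{"tx": -0.005,"ty": 0,"tz": -0.002,"turn": 0,"gripper": 0.01},{"tx": -0.012,"ty": 0,"tz": -0.002,"turn": 0,"gripper": 0.01},{"tx": -0.018,"ty": 0,"tz": -0.002,"turn": 0,"gripper": 0.01},{"tx": -0.018,"ty": 0,"tz": -0.002,"turn": 0,"gripper": 0.01}])

```text
time_s: 12.4
tcp_pos: [0.4832, 0.0207, 0.0809]
eef_rot: [-90.0, 0.1, -132.8]
contact_force: [0.1, -1.0, -1.4]
gripper_width: 0.0155
```

```bash
cat > jw.py <<'E'
from h import *
s=r.get_state();a=np.radians(47);Rm=R.from_euler('xyz',s['eef_rot'],degrees=True).as_matrix()
a=np.radians(s['eef_rot'][2]+180)
j=s['tcp_pos']+Rm@[-.109,0,.0005];d=np.array([.5837,.1269])-j[:2]
print('lat',np.array([-np.sin(a),np.cos(a)])@d, 'ahead',np.array([np.cos(a),np.sin(a)])@d,'yaw',np.degrees(a)%360,'underside',s['tcp_pos'][2]-.0059)
print('F tool',Rm.T@s['contact_force'],'Mz',s['moment'],s['time_s'])
E
python3 jw.py
```

```text
lat -0.0009586889604531612 ahead 0.037167303203688946 yaw 47.15639482784317 underside 0.07500613699016595
F tool [0.64976636 1.40729426 0.73843136] Mz [-0.08422595  0.03897903  0.01264664] 12.4
```

Emit:
apply_moves(deltas=[{"tx": -0.001,"ty": 0,"tz": 0.0007,"turn": 0,"gripper": 0.01},{"tx": -0.001,"ty": 0,"tz": 0.0007,"turn": 0,"gripper": 0.01}])

```text
time_s: 12.6
tcp_pos: [0.4833, 0.0201, 0.0805]
eef_rot: [-90.0, -0.0, -132.9]
contact_force: [-0.8, -0.0, -2.9]
gripper_width: 0.0153
```

```bash
python3 jw.py; python3 - <<'E'
from h import *
save('scene','scene10');im=cv2.imread('pics/scene10.png');cv2.imwrite('pics/scene10z.png',cv2.resize(im[170:225,270:345],None,fx=10,fy=10,interpolation=2))
E
python3 jw.py
```

```text
lat -0.0003456087171492957 ahead 0.03755959805398333 yaw 47.11450162456006 underside 0.07462083355851577
F tool [ 0.60647359  2.90390614 -0.58538836] Mz [-0.09168963 -0.02358178 -0.00213316] 12.6
lat -0.0003640462571990919 ahead 0.03768873457500333 yaw 47.1084589490992 underside 0.0745833875900751
F tool [0.10746548 1.87254819 0.44322451] Mz [-0.08117714 -0.01023541 -0.02165668] 12.65
```

View pics/scene10z.png

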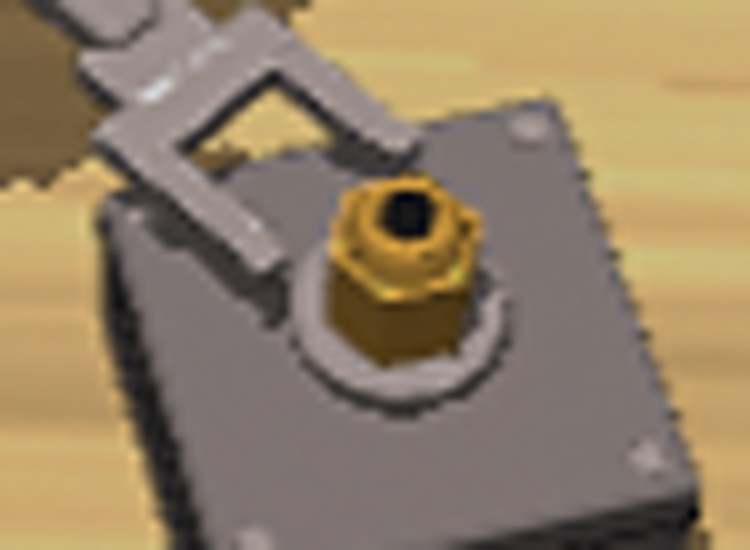

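The jaw tips at (400,150) and (270,260) straddle the nut evenly. Advance slowly.

Emit:
apply_moves(deltas=[{"tx": -0.003,"ty": 0,"tz": -0.0003,"turn": 0,"gripper": 0.01},{"tx": -0.006,"ty": 0,"tz": -0.0003,"turn": 0,"gripper": 0.01},{"tx": -0.009,"ty": 0,"tz": -0.0003,"turn": 0,"gripper": 0.01},{"tx": -0.012,"ty": 0,"tz": -0.0003,"turn": 0,"gripper": 0.01}])

```text
time_s: 13.05
tcp_pos: [0.4915, 0.0293, 0.0806]
eef_rot: [-90.0, 0.0, -132.9]
contact_force: [-0.3, 0.8, -1.4]
gripper_width: 0.0154
```

```bash
python3 jw.py
```

```text
lat -0.0005933373204680722 ahead 0.025263256532686604 yaw 47.108146932923376 underside 0.07465259465619924
F tool [-0.41187182  1.37040378 -0.77029715] Mz [-0.11158988 -0.04097536  0.00229718] 13.05
```

Emit:
apply_moves(deltas=[{"tx": -0.002,"ty": 0,"tz": 0.0003,"turn": 0,"gripper": 0.01},{"tx": -0.004,"ty": 0,"tz": 0.0003,"turn": 0,"gripper": 0.01},{"tx": -0.006,"ty": 0,"tz": 0.0003,"turn": 0,"gripper": 0.01}])

```text
time_s: 13.35
tcp_pos: [0.4956, 0.0333, 0.0805]
eef_rot: [-90.0, -0.0, -132.9]
contact_force: [0.5, -0.8, -1.7]
gripper_width: 0.0154
```

```bash
python3 jw.py
```

```text
lat -0.0003454057321527019 ahead 0.019475719246174687 yaw 47.108136987159014 underside 0.07460536615455193
F tool [0.21312    1.67424146 0.89277685] Mz [-0.13485342  0.00752746 -0.02048945] 13.35
```

Emit:
apply_moves(deltas=[{"tx": -0.002,"ty": 0,"tz": 0,"turn": 0,"gripper": 0.01},{"tx": -0.004,"ty": 0,"tz": 0,"turn": 0,"gripper": 0.01},{"tx": -0.006,"ty": 0,"tz": 0,"turn": 0,"gripper": 0.01}])

```text
time_s: 13.65
tcp_pos: [0.4997, 0.0377, 0.0805]
eef_rot: [-90.0, -0.0, -132.9]
contact_force: [-0.1, -1.5, -2.3]
gripper_width: 0.0156
```

```bash
python3 jw.py
```

```text
lat -0.0002783692269343648 ahead 0.013520046948347903 yaw 47.103504494217106 underside 0.07464057458093779
F tool [1.13928447 2.3246056  0.91084363] Mz [-0.39192385 -0.08619885 -0.07741917] 13.65
```

Emit:
apply_moves(deltas=[{"tx": -0.002,"ty": 0,"tz": 0,"turn": 0,"gripper": 0.01},{"tx": -0.004,"ty": 0,"tz": 0,"turn": 0,"gripper": 0.01},{"tx": -0.006,"ty": 0,"tz": 0,"turn": 0,"gripper": 0.01}])

```text
time_s: 13.95
tcp_pos: [0.5039, 0.0421, 0.0806]
eef_rot: [-90.0, 0.0, -132.9]
contact_force: [-0.0, -0.2, -2.3]
gripper_width: 0.0156
```

```bash
python3 jw.py
```

```text
lat -0.00029068056469121976 ahead 0.007436550492216526 yaw 47.10577304373669 underside 0.07465928454093758
F tool [0.1433136  2.29943558 0.13162312] Mz [-0.40925193 -0.1202806  -0.14893812] 13.95
```

Emit:
apply_moves(deltas=[{"tx": -0.002,"ty": 0,"tz": 0,"turn": 0,"gripper": 0.01},{"tx": -0.004,"ty": 0,"tz": 0,"turn": 0,"gripper": 0.01},{"tx": -0.006,"ty": 0,"tz": 0,"turn": 0,"gripper": 0.01}])

```text
time_s: 14.25
tcp_pos: [0.508, 0.0466, 0.0806]
eef_rot: [-90.0, 0.0, -132.9]
contact_force: [-0.1, -1.4, -2.9]
gripper_width: 0.0155
```

```bash
python3 jw.py; python3 - <<'E'
from h import *
save('scene','scene11');im=cv2.imread('pics/scene11.png');cv2.imwrite('pics/scene11z.png',cv2.resize(im[170:225,270:345],None,fx=10,fy=10,interpolation=2))
E
```

```text
lat -0.00031500164174749355 ahead 0.0014013077863953853 yaw 47.105856233523326 underside 0.07466216721211393
F tool [1.1325372  2.93865388 0.85604113] Mz [-0.50574426 -0.17111367 -0.14341528] 14.25
```

View pics/scene11z.png

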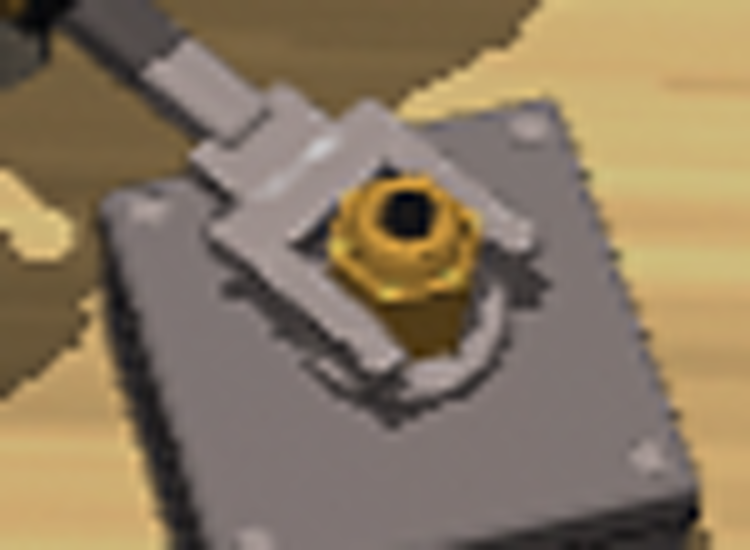

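Seated to within 1.4 mm, with only light forces. Now swing clockwise about the nut axis at a radius of 0.110 m.

Emit:
apply_moves(deltas=[{"tx": -0.0001,"ty": 0,"tz": -0.0044,"turn": 0.04,"gripper": 0.01},{"tx": -0.0004,"ty": 0,"tz": -0.0088,"turn": 0.08,"gripper": 0.01},{"tx": -0.0008,"ty": 0,"tz": -0.0132,"turn": 0.12,"gripper": 0.01},{"tx": -0.0014,"ty": 0,"tz": -0.0176,"turn": 0.16,"gripper": 0.01},{"tx": -0.0022,"ty": 0,"tz": -0.0219,"turn": 0.2,"gripper": 0.01}])

```text
time_s: 14.8
tcp_pos: [0.4943, 0.0635, 0.081]
eef_rot: [-90.0, 0.1, -144.4]
contact_force: [3.5, -1.8, -1.7]
gripper_width: 0.0157
```

```bash
python3 jw.py
```

```text
lat 5.900669661661211e-05 ahead 0.0006506391230173857 yaw 35.58156609699887 underside 0.07505432530241393
F tool [-1.81726453  1.69790703  3.45397589] Mz [-0.72868306 -1.45631451 -0.10952239] 14.8
```

Emit:
apply_moves(deltas=[{"tx": -0.0001,"ty": 0,"tz": -0.0044,"turn": 0.04,"gripper": 0.01},{"tx": -0.0004,"ty": 0,"tz": -0.0088,"turn": 0.08,"gripper": 0.01},{"tx": -0.0008,"ty": 0,"tz": -0.0131,"turn": 0.12,"gripper": 0.01},{"tx": -0.0014,"ty": 0,"tz": -0.0175,"turn": 0.16,"gripper": 0.01},{"tx": -0.0022,"ty": 0,"tz": -0.0218,"turn": 0.2,"gripper": 0.01}])

```text
time_s: 15.3
tcp_pos: [0.4839, 0.0825, 0.0812]
eef_rot: [-90.0, 0.2, -155.8]
contact_force: [5.4, -3.5, -3.9]
gripper_width: 0.0157
```

```bash
python3 jw.py
```

```text
lat 0.00020983602648596953 ahead 0.00021238578955366208 yaw 24.151035131197773 underside 0.07527293329492563
F tool [-3.4377669   3.91267477  5.40027107] Mz [-1.25504568 -2.06877332  0.03614137] 15.3
```

Emit:
apply_moves(deltas=[{"tx": -0.0001,"ty": 0,"tz": -0.0044,"turn": 0.04,"gripper": 0.01},{"tx": -0.0004,"ty": 0,"tz": -0.0088,"turn": 0.08,"gripper": 0.01},{"tx": -0.0008,"ty": 0,"tz": -0.0131,"turn": 0.12,"gripper": 0.01},{"tx": -0.0014,"ty": 0,"tz": -0.0175,"turn": 0.16,"gripper": 0.01},{"tx": -0.0022,"ty": 0,"tz": -0.0218,"turn": 0.2,"gripper": 0.01}])

```text
time_s: 15.8
tcp_pos: [0.4769, 0.1032, 0.0811]
eef_rot: [-90.0, 0.1, -167.3]
contact_force: [6.6, -3.7, -3.2]
gripper_width: 0.0154
```

```bash
python3 jw.py; python3 - <<'E'
from h import *
save('scene','scene12');im=cv2.imread('pics/scene12.png');cv2.imwrite('pics/scene12z.png',cv2.resize(im[160:225,260:345],None,fx=8,fy=8,interpolation=2))
E
```

```text
lat 0.00016298125603050908 ahead 0.00041793707017491916 yaw 12.691776019764205 underside 0.0752200024683421
F tool [-5.61192437  3.16698806  5.03653211] Mz [-1.38730623 -2.10058315  0.03997076] 15.8
```

View pics/scene12z.png

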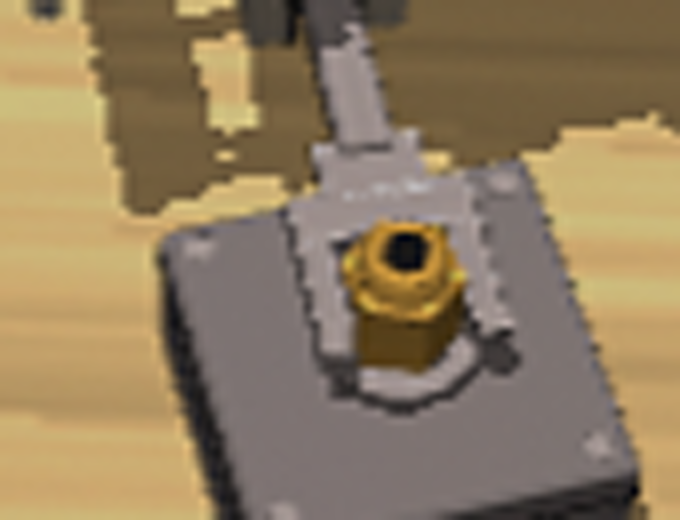

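Emit:
apply_moves(deltas=[{"tx": -0.0003,"ty": 0,"tz": -0.0044,"turn": 0.04,"gripper": 0.01},{"tx": -0.0006,"ty": 0,"tz": -0.0088,"turn": 0.08,"gripper": 0.01},{"tx": -0.001,"ty": 0,"tz": -0.0131,"turn": 0.12,"gripper": 0.01},{"tx": -0.0016,"ty": 0,"tz": -0.0175,"turn": 0.16,"gripper": 0.01},{"tx": -0.0024,"ty": 0,"tz": -0.0218,"turn": 0.2,"gripper": 0.01}])

```text
time_s: 16.35
tcp_pos: [0.474, 0.1247, 0.081]
eef_rot: [-90.0, 0.1, -178.8]
contact_force: [5.3, -4.5, -2.8]
gripper_width: 0.0156
```

```bash
python3 jw.py
```

```text
lat 0.00032271625680690405 ahead 0.0006889111434418265 yaw 1.2317111929947941 underside 0.07507542913461644
F tool [-5.21142332  2.83833631  4.65117179] Mz [-1.51176034 -1.7872074   0.13448851] 16.35
```

Emit:
apply_moves(deltas=[{"tx": -0.0001,"ty": 0,"tz": -0.0044,"turn": 0.04,"gripper": 0.01},{"tx": -0.0004,"ty": 0,"tz": -0.0088,"turn": 0.08,"gripper": 0.01},{"tx": -0.0008,"ty": 0,"tz": -0.0131,"turn": 0.12,"gripper": 0.01},{"tx": -0.0014,"ty": 0,"tz": -0.0175,"turn": 0.16,"gripper": 0.01},{"tx": -0.0022,"ty": 0,"tz": -0.0218,"turn": 0.2,"gripper": 0.01}])

```text
time_s: 16.85
tcp_pos: [0.4755, 0.1464, 0.0809]
eef_rot: [-90.0, 0.1, 169.8]
contact_force: [4.6, -4.1, -2.3]
gripper_width: 0.0159
```

```bash
python3 jw.py; python3 - <<'E'
from h import *
for n in('scene','side'):
  save(n,n+'13')
im=cv2.imread('pics/scene13.png')[160:225,260:345];i2=cv2.imread('pics/side13.png')[170:250,210:310]
cv2.imwrite('pics/x13z.png',np.vstack([cv2.resize(im,(425,325),interpolation=2),cv2.resize(i2,(425,275),interpolation=2)]))
E
```

```text
lat 0.0005181153169861897 ahead 0.0008914298034825501 yaw 349.77725770846826 underside 0.07498867874949845
F tool [-5.29484486  2.299987    3.25269432] Mz [-1.62715705 -1.69106093  0.16020289] 16.85
```

View pics/x13z.png

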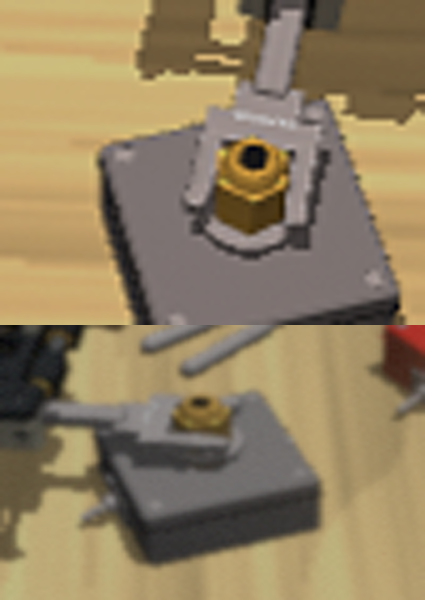

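Emit:
apply_moves(deltas=[{"tx": -0.0001,"ty": 0,"tz": -0.0044,"turn": 0.04,"gripper": 0.01},{"tx": -0.0004,"ty": 0,"tz": -0.0088,"turn": 0.08,"gripper": 0.01},{"tx": -0.0008,"ty": 0,"tz": -0.0131,"turn": 0.12,"gripper": 0.01},{"tx": -0.0014,"ty": 0,"tz": -0.0175,"turn": 0.16,"gripper": 0.01},{"tx": -0.0014,"ty": 0,"tz": -0.0175,"turn": 0.16,"gripper": 0.01}])

```text
time_s: 17.45
tcp_pos: [0.4798, 0.1634, 0.0807]
eef_rot: [-90.0, 0.1, 160.7]
contact_force: [4.5, -4.7, -2.8]
gripper_width: 0.0154
```

```bash
python3 jw.py
```

```text
lat 0.0004763519948423673 ahead 0.0010788459874783035 yaw 340.6511414674935 underside 0.0748327017674507
F tool [-5.79583947  2.82340479  2.93195469] Mz [-1.62940095 -1.65773591  0.21811661] 17.45
```

```bash
python3 - <<'E'
from h import *
s=r.get_state();np.save('pics/w14_s.npy',s,allow_pickle=True)
for n in('wrist','scene'): save(n,n+'14')
im=cv2.imread('pics/scene14.png')[160:225,260:345];i2=cv2.imread('pics/wrist14.png')[:300]
cv2.imwrite('pics/x14z.png',np.vstack([cv2.resize(im,(392,300),interpolation=2),cv2.resize(i2,(392,210))]))
cv2.imwrite('pics/x14y.png',cv2.resize(im,None,fx=9,fy=9,interpolation=2))
E
```

```text
(no output)
```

View pics/wrist14.png

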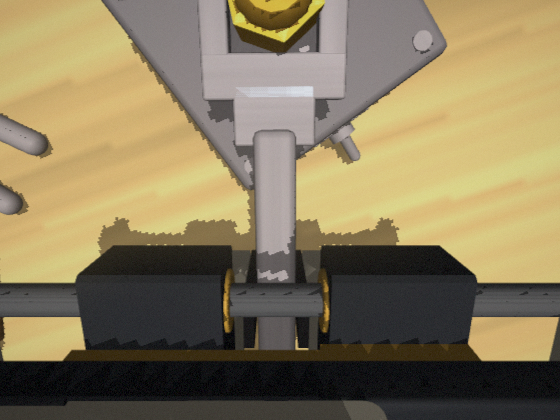

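View pics/x14y.png

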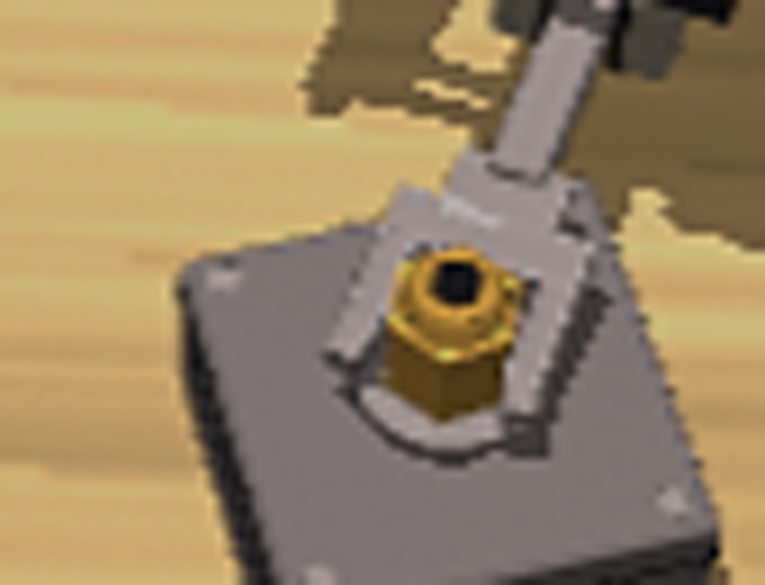

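The wrist view shows the spanner straight in the grip and the nut corner at (279,48), lagging the jaw by about 5°, as expected from the play. Backing off the load by 0.16 rad before withdrawing.

Emit:
apply_moves(deltas=[{"tx": -0.0001,"ty": 0,"tz": 0.0044,"turn": -0.04,"gripper": 0.01},{"tx": -0.0004,"ty": 0,"tz": 0.0088,"turn": -0.08,"gripper": 0.01},{"tx": -0.0008,"ty": 0,"tz": 0.0131,"turn": -0.12,"gripper": 0.01},{"tx": -0.0014,"ty": 0,"tz": 0.0175,"turn": -0.16,"gripper": 0.01},{"tx": -0.0014,"ty": 0,"tz": 0.0175,"turn": -0.16,"gripper": 0.01}])

```text
time_s: 18.05
tcp_pos: [0.4757, 0.1466, 0.081]
eef_rot: [-90.1, 0.1, 169.9]
contact_force: [4.6, -0.9, -2.8]
gripper_width: 0.0156
```

```bash
python3 jw.py;  python3 - <<'E'
from h import *
save('wrist','wrist15')
E
```

```text
lat -5.507750875400027e-05 ahead 0.0007873167343594021 yaw 349.9284222100191 underside 0.0751472697311343
F tool [-4.65181191  2.78316067  0.06018883] Mz [-0.13208887 -1.30705272 -0.03565077] 18.05
```

View pics/wrist15.png

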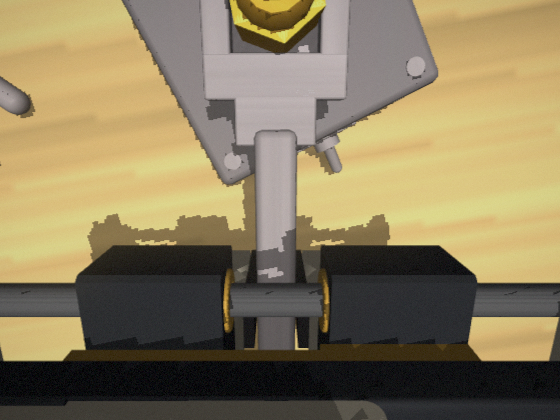

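Emit:
apply_moves(deltas=[{"tx": 0.001,"ty": 0,"tz": 0,"turn": 0,"gripper": 0.01},{"tx": 0.002,"ty": 0,"tz": 0,"turn": 0,"gripper": 0.01},{"tx": 0.003,"ty": 0,"tz": 0,"turn": 0,"gripper": 0.01}])

```text
time_s: 18.4
tcp_pos: [0.4719, 0.1472, 0.0807]
eef_rot: [-90.0, 0.0, 169.8]
contact_force: [1.9, -0.1, -1.8]
gripper_width: 0.0158
```

```bash
python3 jw.py
```

```text
lat 0.0002948797358361929 ahead 0.004630869341391072 yaw 349.8252716586343 underside 0.07479841917575086
F tool [-1.91727344  1.84042101 -0.1954805 ] Mz [-0.08354284 -0.79193485 -0.01834617] 18.4
```

Load is falling as it slides off. Continue the withdrawal.

Emit:
apply_moves(deltas=[{"tx": 0.003,"ty": 0,"tz": 0,"turn": 0,"gripper": 0.01},{"tx": 0.006,"ty": 0,"tz": 0,"turn": 0,"gripper": 0.01},{"tx": 0.009,"ty": 0,"tz": 0,"turn": 0,"gripper": 0.01}])

```text
time_s: 18.7
tcp_pos: [0.462, 0.1484, 0.0803]
eef_rot: [-90.0, -0.0, 169.8]
contact_force: [0.5, -0.8, -3.3]
gripper_width: 0.0155
```

```bash
python3 jw.py
```

```text
lat 0.000900036460618458 ahead 0.014559798148398582 yaw 349.812271185177 underside 0.0744237234912205
F tool [-0.63789717  3.26217173  0.72412797] Mz [ 0.03511114  0.06574952 -0.04076143] 18.7
```

Emit:
apply_moves(deltas=[{"tx": 0.005,"ty": 0,"tz": 0,"turn": 0,"gripper": 0.01},{"tx": 0.01,"ty": 0,"tz": 0,"turn": 0,"gripper": 0.01},{"tx": 0.015,"ty": 0,"tz": 0,"turn": 0,"gripper": 0.01},{"tx": 0.022,"ty": 0,"tz": 0,"turn": 0,"gripper": 0.01},{"tx": 0.032,"ty": 0,"tz": 0,"turn": 0,"gripper": 0.01}])

```text
time_s: 19.2
tcp_pos: [0.4309, 0.1543, 0.0806]
eef_rot: [-90.0, 0.0, 169.8]
contact_force: [-0.1, 0.1, -2.8]
gripper_width: 0.0156
```

```bash
python3 jw.py
```

```text
lat 0.0005923191391456078 ahead 0.046230061554181315 yaw 349.79915670856263 underside 0.0746609850701142
F tool [ 0.09431985  2.76197726 -0.11186569] Mz [-0.03646108  0.05156899  0.00180342] 19.2
```

Emit:
apply_moves(deltas=[{"tx": 0,"ty": -0.02,"tz": 0,"turn": 0,"gripper": 0.01},{"tx": 0,"ty": -0.05,"tz": 0,"turn": 0,"gripper": 0.01},{"tx": 0,"ty": -0.09,"tz": 0.02,"turn": 0,"gripper": 0.01},{"tx": -0.02,"ty": -0.11,"tz": 0.06,"turn": 0,"gripper": 0.01},{"tx": -0.04,"ty": -0.12,"tz": 0.1,"turn": 0,"gripper": 0.01}])

```text
time_s: 19.7
tcp_pos: [0.4535, 0.0487, 0.2032]
eef_rot: [-90.2, 0.2, 170.0]
contact_force: [1.5, 0.6, -2.6]
gripper_width: 0.0156
```

```bash
python3 st.py; python3 - <<'E'
from h import *
for n in('scene','side'):
  save(n,n+'16');im=cv2.imread(f'pics/{n}16.png')
  a,b,c,d=(270,165,350,245) if n=='scene' else (220,170,300,250)
  cv2.imwrite(f'pics/{n}16z.png',cv2.resize(im[b:d,a:c],None,fx=7,fy=7,interpolation=2))
print(todelta([.4945,-.2617,.16],173.1))
E
```

```text
19.7 [-90.16   0.21 169.99] [ 1.47  0.63 -2.56] [ 0.082 -0.222 -0.059] -1.845 [0.4535 0.0487 0.2032] 0.01562631080849635
(array([-0.0956,  0.0421,  0.2949]), np.float64(-0.0611))
```

View pics/scene16z.png

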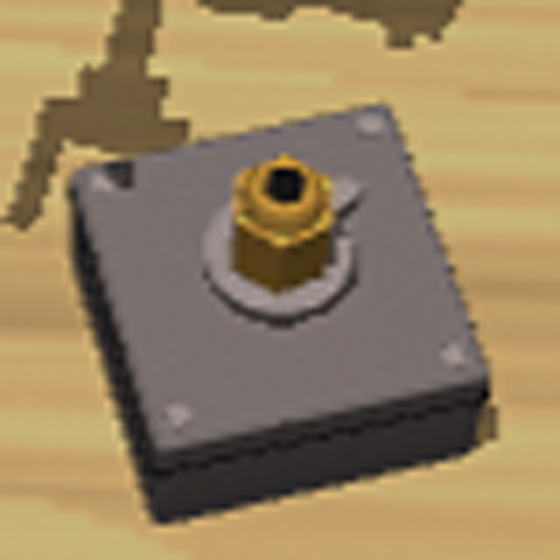

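View pics/side16z.png

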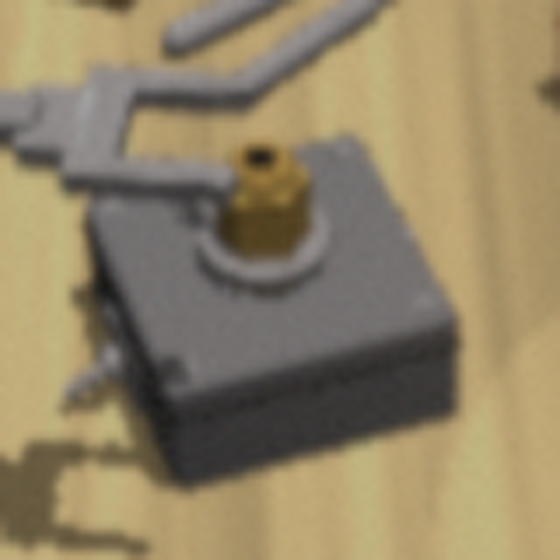

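```bash
python3 - <<'E'
from h import *
C=cam('scene');f=lambda z,h:onplane(C,(np.array(z,float)+.5)/7-.5+[270,165],h)[:,:2]
w=f([(203,245),(355,258),(279,318),(222,290),(335,300)],.0645)
A=np.c_[2*w,np.ones(len(w))];x=np.linalg.lstsq(A,(w**2).sum(1),rcond=None)[0];print('c',x[:2],np.sqrt(x[2]+x[0]**2+x[1]**2))
n=f([(284,185)],.101)[0];b=f([(103,183),(371,124),(456,354),(177,415)],.0545);print(n,b.mean(0))
for c in (x[:2],n,b.mean(0)):
  e=f([(354,187)],.0645)[0]-c;an=np.degrees(np.arctan2(e[1],e[0]));print(an,np.linalg.norm(e),'turn',(180+16.8)-an)
E
```

```text
c [0.58289401 0.12774523] 0.024031848507435234
[0.58159122 0.12697588] [0.58173924 0.12723288]
137.98741334277278 0.03503314118803572 turn 58.81258665722723
135.59694847260164 0.03461020968859413 turn 61.20305152739837
136.07336363129028 0.03453732416102682 turn 60.726636368709734
```

The washer is about 60° round by the scene view; the kinematics predicted about 65°. Both sit well inside 52–77°. Taking the spanner back to its rest.

Emit:
apply_moves(deltas=[{"tx": -0.015,"ty": 0,"tz": 0.045,"turn": -0.02,"gripper": 0.01},{"tx": -0.03,"ty": 0,"tz": 0.09,"turn": -0.04,"gripper": 0.01},{"tx": -0.045,"ty": 0,"tz": 0.135,"turn": -0.06,"gripper": 0.01},{"tx": -0.06,"ty": 0,"tz": 0.18,"turn": -0.06,"gripper": 0.01},{"tx": -0.075,"ty": 0,"tz": 0.225,"turn": -0.06,"gripper": 0.01}])

```text
time_s: 20.3
tcp_pos: [0.4866, -0.1871, 0.2004]
eef_rot: [-90.0, -0.0, 173.3]
contact_force: [1.1, 0.2, -1.2]
gripper_width: 0.0155
```

```bash
python3 - <<'E'
from h import *
print(todelta([.4927,-.2617,.10],173.1))
E
```

```text
(array([-0.0148,  0.1004,  0.0734]), np.float64(0.0032))
```

Emit:
apply_moves(deltas=[{"tx": -0.007,"ty": 0.02,"tz": 0.035,"turn": 0.003,"gripper": 0.01},{"tx": -0.014,"ty": 0.05,"tz": 0.065,"turn": 0.003,"gripper": 0.01},{"tx": -0.014,"ty": 0.08,"tz": 0.069,"turn": 0.003,"gripper": 0.01},{"tx": -0.014,"ty": 0.1,"tz": 0.069,"turn": 0.003,"gripper": 0.01},{"tx": -0.014,"ty": 0.1,"tz": 0.069,"turn": 0.003,"gripper": 0.01}])

```text
time_s: 20.8
tcp_pos: [0.4902, -0.2554, 0.0972]
eef_rot: [-90.0, -0.4, 173.0]
contact_force: [-0.4, 0.9, -0.9]
gripper_width: 0.0154
```

```bash
python3 st.py; python3 - <<'E'
from h import *
print(todelta([.4927,-.2617,.0365],173.1))
E
```

```text
20.8 [-90.05  -0.39 173.  ] [-0.41  0.89 -0.92] [0.054 0.095 0.004] 0.013 [ 0.4902 -0.2554  0.0972] 0.015387684612493778
(array([-0.0037,  0.0607,  0.006 ]), np.float64(-0.0017))
```

Emit:
apply_moves(deltas=[{"tx": -0.002,"ty": 0.02,"tz": 0.004,"turn": 0,"gripper": 0.01},{"tx": -0.002,"ty": 0.035,"tz": 0.004,"turn": 0,"gripper": 0.01},{"tx": -0.002,"ty": 0.045,"tz": 0.004,"turn": 0,"gripper": 0.01},{"tx": -0.002,"ty": 0.05,"tz": 0.004,"turn": 0,"gripper": 0.01},{"tx": -0.002,"ty": 0.05,"tz": 0.004,"turn": 0,"gripper": 0.01}])

```text
time_s: 21.3
tcp_pos: [0.4945, -0.26, 0.0507]
eef_rot: [-90.0, -0.0, 173.1]
contact_force: [0.0, 0.2, -2.0]
gripper_width: 0.0152
```

```bash
python3 st.py; python3 - <<'E'
from h import *
print(todelta([.4927,-.2617,.036],173.1))
E
```

```text
21.3 [-9.0000e+01 -2.0000e-02  1.7311e+02] [ 0.01  0.25 -2.05] [-0.017  0.    -0.021] -0.006 [ 0.4945 -0.26    0.0507] 0.015232194261259956
(array([0.0015, 0.0147, 0.0019]), np.float64(0.0003))
```

Emit:
apply_moves(deltas=[{"tx": 0.0015,"ty": 0.004,"tz": 0.002,"turn": 0,"gripper": 0.01},{"tx": 0.0015,"ty": 0.008,"tz": 0.002,"turn": 0,"gripper": 0.01},{"tx": 0.0015,"ty": 0.012,"tz": 0.002,"turn": 0,"gripper": 0.01},{"tx": 0.0015,"ty": 0.0145,"tz": 0.002,"turn": 0,"gripper": 0.01},{"tx": 0.0015,"ty": 0.0145,"tz": 0.002,"turn": 0,"gripper": 0.01}])

```text
time_s: 21.8
tcp_pos: [0.4926, -0.2623, 0.036]
eef_rot: [-90.0, -0.0, 173.1]
contact_force: [0.0, -0.1, -1.9]
gripper_width: 0.0155
```

```bash
python3 st.py
```

```text
21.8 [-9.0000e+01 -1.0000e-02  1.7308e+02] [ 0.04 -0.08 -1.85] [-0.02   0.03   0.004] 0.0 [ 0.4926 -0.2623  0.036 ] 0.015488530545031475
```

Emit:
apply_moves(deltas=[{"tx": 0,"ty": 0.0005,"tz": 0,"turn": 0,"gripper": 0.01},{"tx": 0,"ty": 0.001,"tz": 0,"turn": 0,"gripper": 0.01},{"tx": 0,"ty": 0.001,"tz": 0,"turn": 0,"gripper": 0.01}])

```text
time_s: 22.1
tcp_pos: [0.4927, -0.2623, 0.0358]
eef_rot: [-90.0, 0.0, 173.1]
contact_force: [-3.0, 2.8, 7.6]
gripper_width: 0.0157
```

```bash
python3 st.py
```

```text
22.1 [-8.9990e+01  2.0000e-02  1.7309e+02] [-2.99  2.77  7.61] [ 0.676  1.008 -0.032] 0.008 [ 0.4927 -0.2623  0.0358] 0.015714946431860506
```

On the cleats. Open, then rise.

Emit:
apply_moves(deltas=[{"tx": 0,"ty": -0.0005,"tz": 0,"turn": 0,"gripper": 0.02},{"tx": 0,"ty": -0.0005,"tz": 0,"turn": 0,"gripper": 0.035},{"tx": 0,"ty": -0.0005,"tz": 0,"turn": 0,"gripper": 0.05},{"tx": 0,"ty": -0.0005,"tz": 0,"turn": 0,"gripper": 0.05},{"tx": 0,"ty": -0.0005,"tz": 0,"turn": 0,"gripper": 0.05}])

```text
time_s: 22.6
tcp_pos: [0.4926, -0.2623, 0.0355]
eef_rot: [-90.0, -0.0, 173.1]
contact_force: [-0.2, 0.1, -0.0]
gripper_width: 0.046
```

Emit:
apply_moves(deltas=[{"tx": 0,"ty": -0.02,"tz": 0,"turn": 0,"gripper": 0.05},{"tx": 0,"ty": -0.06,"tz": 0,"turn": 0,"gripper": 0.05},{"tx": 0,"ty": -0.1,"tz": 0,"turn": 0,"gripper": 0.06},{"tx": 0,"ty": -0.15,"tz": 0,"turn": 0,"gripper": 0.0876},{"tx": 0,"ty": -0.2,"tz": 0,"turn": 0,"gripper": 0.0876}])

```text
time_s: 23.1
tcp_pos: [0.4921, -0.2621, 0.2373]
eef_rot: [-90.0, -0.0, 173.1]
contact_force: [1.4, 0.1, -0.4]
gripper_width: 0.0688
```

```bash
python3 st.py; python3 - <<'E'
from h import *
s=r.get_state();np.save('pics/w17_s.npy',s,allow_pickle=True)
save('wrist','w17')
print(todelta([.577,.167,.28],105))
E
```

```text
23.1 [-9.0000e+01 -4.0000e-02  1.7308e+02] [ 1.39  0.08 -0.45] [-0.037 -0.258 -0.027] 0.003 [ 0.4921 -0.2621  0.2373] 0.06882274757577632
(array([-0.0298, -0.0344, -0.4374]), np.float64(1.1897))
```

View pics/w17.png

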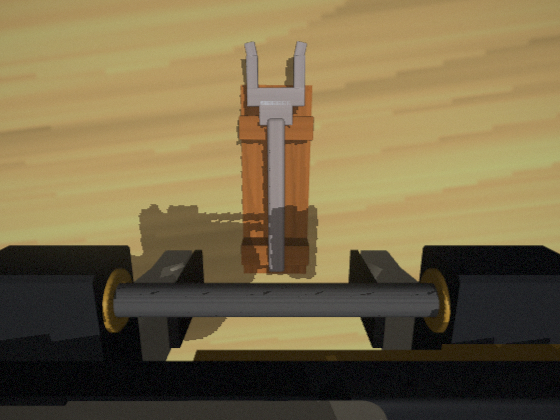

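The spanner lies across both cleats, handle (268–284, 120–270), jaw tips at (250,45)/(300,45). Now checking the washer from above.

Emit:
apply_moves(deltas=[{"tx": -0.003,"ty": -0.01,"tz": -0.045,"turn": 0.13,"gripper": 0.0876},{"tx": -0.006,"ty": -0.02,"tz": -0.09,"turn": 0.26,"gripper": 0.0876},{"tx": -0.009,"ty": -0.03,"tz": -0.135,"turn": 0.39,"gripper": 0.0876},{"tx": -0.012,"ty": -0.034,"tz": -0.18,"turn": 0.52,"gripper": 0.0876},{"tx": -0.015,"ty": -0.034,"tz": -0.225,"turn": 0.65,"gripper": 0.0876}])

```text
time_s: 23.65
tcp_pos: [0.535, -0.0389, 0.2705]
eef_rot: [-90.1, 0.1, 135.5]
contact_force: [1.1, 0.5, 0.2]
gripper_width: 0.0873
```

```bash
python3 - <<'E'
from h import *
print(todelta([.577,.167,.28],105))
E
```

```text
(array([ 0.1143, -0.0093, -0.1764]), np.float64(0.5328))
```

Emit:
apply_moves(deltas=[{"tx": 0.025,"ty": 0,"tz": -0.04,"turn": 0.12,"gripper": 0.0876},{"tx": 0.05,"ty": 0,"tz": -0.08,"turn": 0.25,"gripper": 0.0876},{"tx": 0.075,"ty": 0,"tz": -0.12,"turn": 0.38,"gripper": 0.0876},{"tx": 0.1,"ty": 0,"tz": -0.16,"turn": 0.5,"gripper": 0.0876},{"tx": 0.114,"ty": 0,"tz": -0.175,"turn": 0.53,"gripper": 0.0876}])

```text
time_s: 24.15
tcp_pos: [0.5753, 0.1678, 0.2688]
eef_rot: [-90.0, 0.0, 105.3]
contact_force: [0.1, -0.1, 0.2]
gripper_width: 0.0875
```

Emit:
apply_moves(deltas=[{"tx": 0,"ty": 0,"tz": 0,"turn": 0,"gripper": 0.0876},{"tx": 0,"ty": 0,"tz": 0,"turn": 0,"gripper": 0.0876}])

```text
time_s: 24.35
tcp_pos: [0.5745, 0.1646, 0.2691]
eef_rot: [-90.0, 0.0, 105.6]
contact_force: [-1.0, -0.8, 0.6]
gripper_width: 0.0876
```

```bash
python3 st.py; python3 - <<'E'
from h import *
s=r.get_state();np.save('pics/w18_s.npy',s,allow_pickle=True)
save('wrist','w18');im=cv2.imread('pics/w18.png')
cv2.imwrite('pics/w18z.png',cv2.resize(im[75:210,215:365],None,fx=5,fy=5,interpolation=2)[:600])
save('scene','scene18')
P=cloud(cam('scene'),np.load('pics/scene18_d.npy'));P0=cloud(cam('scene'),np.load('pics/scene0_d.npy'))
E
```

```text
24.35 [-8.9950e+01  1.0000e-02  1.0557e+02] [-1.01 -0.8   0.63] [ 0.041 -0.029 -0.035] -0.134 [0.5745 0.1646 0.2691] 0.0875718384965524
```

View pics/w18z.png

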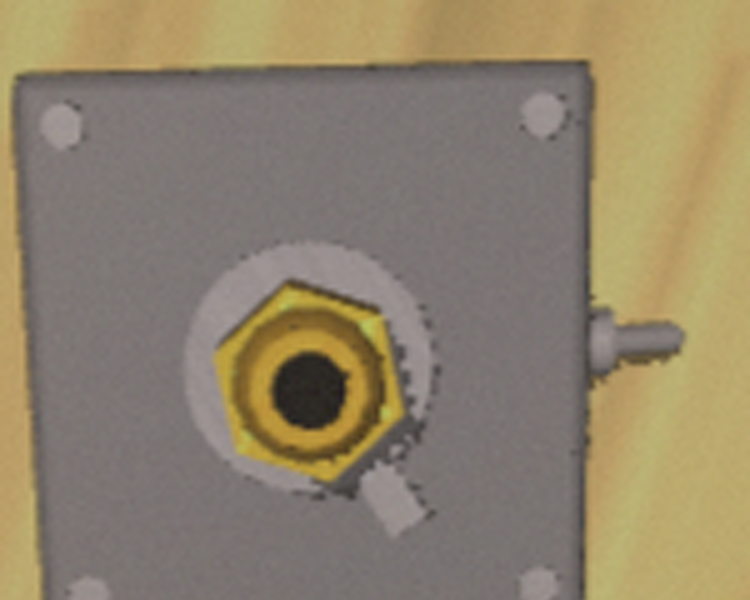

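View pics/scene18.png

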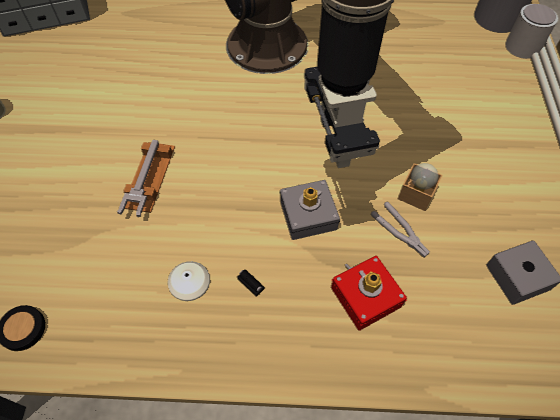

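```bash
python3 - <<'E'
from h import *
s=np.load('pics/w18_s.npy',allow_pickle=True).item();C=cam('wrist',s)
f=lambda z,h:onplane(C,(np.array(z,float)+.5)/5-.5+[215,75],h)[:,:2]
b=f([(62,126),(544,114),(537,586),(88,592)],.0545);e=b[1]-b[0];e2=b[3]-b[2];print('box',b.mean(0),np.degrees(np.arctan2(e[1],e[0]))%90)
c=np.array([.5837,.1269])
t=f([(362,483),(388,463),(399,536),(428,513)],.0645)
for c in(c,b.mean(0)):
  e=t[2:].mean(0)-c;an=np.degrees(np.arctan2(e[1],e[0]));print('tab',an,np.linalg.norm(e),'turn',196.8-an)
e=t[2:].mean(0)-t[:2].mean(0);print('by edges',196.8-np.degrees(np.arctan2(e[1],e[0])))
h=f([(292,283),(216,352),(237,455),(332,482),(405,410),(380,318)],.093);ch=h.mean(0);a=np.degrees(np.arctan2(*(h-ch).T[::-1]));print('hex',(a%60).round(1))
s=np.load('pics/w17_s.npy',allow_pickle=True).item();C=cam('wrist',s)
p=onplane(C,[(276,125),(276,270)],.044)[:,:2];print('handle',p)
d0=cv2.imread('pics/scene0.png').astype(int);d1=cv2.imread('pics/scene18.png').astype(int)
for n,(a,b_,c_,d_) in {'bulb':(398,160,445,212),'pliers':(368,215,432,260),'fuse':(233,265,270,300),'rose':(163,258,213,304)}.items(): print(n,np.abs(d0-d1)[b_:d_,a:c_].mean())
E
```

```text
box [0.5837068  0.12694473] 16.998868474707194
tab 139.77703017613004 0.03625777104604185 turn 57.02296982386997
tab 139.83797262385895 0.03623410023511291 turn 56.962027376141066
by edges 54.1560895462502
hex [56.  57.  59.5 58.2  0.4 58.9]
handle [[ 0.55163267 -0.27023864]
 [ 0.41158429 -0.25342143]]
bulb 15.389934533551555
pliers 14.545023148148148
fuse 11.407207207207207
rose 15.91608695652174
```

The washer is at about 57°: the tab says 57.0°, and the hex rotation since finger-tight gives 56.8°. The spanner is on its rest, and the bystanders look unmoved. Handing in.

```bash
python3 -c "
from h import *
print(r.close_job())"
```

```text
the job is handed in; nothing more can be done
None
```

I ran the nut down with the fingers until the washer had turned about 8° (0.14 rad). I then tightened it with the spanner, laid the spanner back on its rest and handed the job in at about 24 s. No verdict is reported.

**Washer:** the last wrist picture puts it at about 57.0° from its start. The nut's own rotation since finger-tight gives 56.8°. The allowed range is 52–77°, so it is inside by about 5°.

**Checks that disagreed:**
- The kinematic estimate before I backed the spanner off was about 65°, some 8° more than what the pictures show.
- The scene camera gave 59–61°.
- The tab's short edges alone gave about 54°, from a weaker baseline.

**Spanner:** it lies across both cleats, within about 5 mm of the rest's middle, and is released with the gripper clear. Sideways forces were about 3 N at most sliding the jaw on and 5 N sliding it off.

**Bystanders:** by eye they stand where they were in the scene picture. A pixel-difference check gave values of 11–16, but I took no noise reference, so it settles nothing.

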